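# Stock the spring magazine with stand bases and key the feeder on

### The job

Load all the walnut stand bases lying on the desk into the spring magazine, pushing each one down until it stays held under both brass catches. Then push the brass key plate through the slot at the foot of the steel box until its cross-bar is home against the box, and only after that switch the black rocker on. Leave everything else on the desk where it is.

Things in the scene. Friction and masses are not known exactly. Their poses are not given: they have to be found in the camera images.
- base1: Walnut stand base: flat dark wood block 110 x 50 x 18 mm, about 0.1 kg, lying flat. Origin: centre of its underside; x along its length, y across its width, z up. None if this base is absent in this run.
- base2: Walnut stand base: flat dark wood block 110 x 50 x 18 mm, about 0.1 kg, lying flat. Origin: centre of its underside; x along its length, y across its width, z up. None if this base is absent in this run.
- base3: Walnut stand base: flat dark wood block 110 x 50 x 18 mm, about 0.1 kg, lying flat. Origin: centre of its underside; x along its length, y across its width, z up. None if this base is absent in this run.
- base4: Walnut stand base: flat dark wood block 110 x 50 x 18 mm, about 0.1 kg, lying flat. Origin: centre of its underside; x along its length, y across its width, z up. None if this base is absent in this run.
- base5: Walnut stand base: flat dark wood block 110 x 50 x 18 mm, about 0.1 kg, lying flat. Origin: centre of its underside; x along its length, y across its width, z up. None if this base is absent in this run.
- magazine: Fixed spring magazine: green foot 190 x 100 mm; well 115 x 56 mm inside aluminium corner guides, straight up to 144 mm height, flared to 159 mm; open above. A 74 mm gap in the middle of each long side lets fingers holding a base across its width go down with it. Green catch housings 146 mm high outside both short ends. Origin: foot centre, on the desk; x along the well, z up.
- catch_line (a point): Middle of the well at the catches' underside, 120 mm high. Brass spring catches at both short ends reach 10 mm in; a new base first rests on their ramps, underside near 138 mm. Pushed down near its middle (up to 20 N) until its underside is near 95 mm it passes them; let go, it rises to lie level, top under the catches, underside 102 mm high (18 mm lower per base above).
- platform (a joint): Orange platform 104 x 36 mm in the well, on a spring: metres that it has sunk; 0 = empty, top at 119 mm height; limit 0.102. Reads about 0.017 with one base held and 0.018 more for each further one. Its spring pushes up with 1.6 N at 0, growing by 65 N/m.
- slot (a point): Middle of the slot's mouth, at desk height, in the front face of the dented steel box (fixed; 140 deep, 120 wide, 60 mm high). x points into the box along the slot, y along the front face, z up. Slot 62 mm wide, 10 mm high; its floor is the desk. A brass strip as wide as the slot marks it on the box's top edge.
- key: Brass key plate, 0.4 kg, flat, 56 mm wide, 6 mm thick: 74 mm leading part (corner radius 12) ahead of a cross-bar 80 mm wide, 10 mm thick, top at 20 mm, that stops on the box; behind it a red upright tab 12 mm thick in y, x from -50 to -10 mm, top at 48 mm. Origin: middle of the cross-bar's front face, at the underside; x to the leading end. Home when it meets slot, x axes alike.
- rocker (a joint): Angle of the black rocker switch (60 x 34 mm) on top of the steel box, its middle 80 mm behind the box front: 0 = off (as found, the end away from the slot raised), 0.44 = fully on (that end pressed down). It stays where it is left; friction 3 N at the pressing point.
- rocker_on (a point): Point on the rocker's upper face to press down to switch it on, 22 mm from its pivot, at the end with a white mark; about 78 mm high when off, 10 mm lower when on.
- poison_bottle: Blue cracked glass bottle, 60 mm wide, 135 mm tall, upright. Origin: centre of its underside. A bystander: leave it alone.
- lighthouse: White porcelain lighthouse model with red band, 68 mm wide, 158 mm tall, upright. Origin: centre of its underside. A bystander: leave it alone.
- tweezers: Long brass tweezers, 160 mm, lying flat. Origin: centre of its underside. A bystander: leave it alone.
- keel_strip: Walnut keel strip 200 x 14 x 10 mm, lying flat, long axis y. Origin: centre of its underside. A bystander: leave it alone.
- varnish_jar: Closed jar, 60 mm wide, 70 mm tall. Origin: centre of its underside. A bystander: leave it alone.
- thread_spool: Wooden spool, 48 mm wide, 50 mm tall. Origin: centre of its underside. A bystander: leave it alone.
Things that resemble listed ones, but are neither listed nor needed, are in the scene too. Leave any purple look-alike of the part that bears slot alone.

How it is judged:
By the outcome, as a careful person would: the job done as asked, in the order asked, and still so for the second after the job is handed in, with the robot touching nothing.
Of base1, base2, base3, base4, base5 only 3 to 5 are there at a start; the rules pass over those that are not, and their reading is None.
At some moment in a run one of base1, base2, base3, base4, base5, key may be knocked a few centimetres aside while the robot is not near it.
It also fails if it takes over 210 s, if anything falls off the work surface, if the arm or the gripper's body presses on something with over 40 N, if the wrist force passes 120 N, or if a joint passes its speed limit or range.

### The arm

A 7-joint arm with a two-finger parallel gripper is mounted at the origin on the work surface. World frame = base frame: x ahead of the robot, y to its left, z up, the work surface at z = 0. Lengths are in m, angles in degrees, forces in N, time in s.
With the tool pointing down it reaches from about 0.425 to 0.875 m from the base axis. Payload 4.7 kg.
Tool frame: the origin (TCP) lies at the very end of the fingers, on their centre line; the grasp point (between the pads) lies 19 mm behind it; z points along the fingers, y is the line along which they close (so a half turn about z gives the same grasp; the last joint's range is limited). The gripper opens to 87 mm and grips with 3 to 60 N. Pads are 19 mm wide; open, the fingers measure 117 mm over their backs; the gripper's body (75 mm by 190 mm) begins 51 mm behind the grasp point.
Start: joints at [-65.541, 18.392, -4.016, 83.108, 1.295, 78.541, -3.26], TCP at [0.261, 0.595, 0.223] pointing down, gripper open.
Joint ranges: [-163.93, 163.93], [-17.29, 119.83], [-79.2, 71.16], [3.27, 140.29], [-89.18, 269.18], [5.43, 117.66], [-154.24, 154.24]. Speed limits (degrees/s): [147.25, 147.25, 180, 180, 180, 180, 180].

### API

Orientations are given as [roll, pitch, yaw] about the fixed x, y, z axes, in that order (R = Rz(yaw) Ry(pitch) Rx(roll)).
In Python, from cell import get_obs, read_camera, sign_off, silhouettes gives the robot as it stands.
- The arm moves only by the tool play_rows, never from a script. Its argument "steps" is a list that holds one entry, the list of rows, each a list of 7 numbers: the shift along the tool's x, y, z in m, then the turn, a rotation vector about the tool's x, y, z in rad, then the finger opening in m, from 0 to 0.087. A call has 1 to 12 rows; each row shifts and turns the commanded pose from where the row before left it, along the tool's axes as they then stand; what a row does not reach is not made up. A row lasts 1/10 s, in which the tool goes at most 50 mm and 8.59 degrees, less where a joint would pass 70% of its speed; a pose out of reach is approached as far as the arm can. A call is refused whole if a number of a shift passes 0.05 or a number of a turn 0.15, either way. A call with a gripper value outside its range is refused whole. The fingers move at their own pace and stop on an object; "force" is the grip in N (left out, the last holds). Time passes only in rows, so rows that do not move let the fingers close. It gives the time, the measured TCP pose, the force, the opening and the grip force at its end, in the units of the state.
- get_obs(): the state, without advancing time (a new reading comes with each control period).
- read_camera(name): name is "side" or "top" or "wrist"; returns a dict with "frame" (480x640x3 uint8, red, green, blue), "intrinsics" (3x3 intrinsics, pixels), "k1" (the pictures are not rectified: a ray, as slopes to the right and down, at radius r is drawn at 1 + k1 r^2 times it, then the intrinsics apply), "view" (4x4, takes a point from world to camera coordinates). Camera axes: x right, y up, looking along -z (the intrinsics and any distortion apply to the point x, -y, -z); pixel columns grow to the right and rows downward; lengths in m; the calibration is good to about 2 mm. A picture is of the moment at which its call begins. There is no depth.
- sign_off(): hands the job in; it is judged then, once.
Trained networks look in the newest picture that a camera, given by its name, has taken for a name from the list of things; names that differ only in an ending like _2 or _b are one class to them, and where a whole thing is asked for, a point or a joint stands for the part that bears it (a point fixed in the world has none). Each returns a list of dicts, best first, with "p" (0 to 1); they miss things now and then, are a little off and sometimes report something else, mostly with a low value. They report only what shows in the picture. A call takes as long as a camera call. They do not tell look-alikes from the thing itself.
- silhouettes(camera, name): "pixels" (480x640 bool, what is visible of it) and "extent" ([left, top, right, bottom] in pixels, round what is visible of it).
The state is a dict: "time_s": time; "qpos": joint angles; "joint_velocities": joint speeds; "effort": joint torques, N m; "tool_pos": TCP position; "tool_rot": TCP orientation; "force": force on the tool from outside, world axes, zero at the start; "wrist_torque": the same for the moment, N m; "grip_width": finger opening in m; "grasp_force": force on a finger pad.
Only numpy, scipy, OpenCV 4.12 (cv2) and the standard library are available. Lean on these libraries where they do the work, as an engineer would, in place of code of your own. Each camera call takes 0.05 s, during which the arm holds its last target. There are 200 camera calls.

## Working session

There is one attempt and no reset: what is moved stays moved. The work goes in short steps, Python scripts to look and compute and a tool call to move; the robot and the scene stay as the last step left them, time stands still between calls to the robot, and variables do not carry over. Pictures are saved under pics/ and viewed, at most 14 in all, crops included, and the job is handed in when it is done.

Besides the shell and the picture viewer there is one more tool, called after "Emit:" as name(argument=value, ...), one argument or row to a line, values as JSON. play_rows: Moves the arm, as the interface text tells. Its arguments: {"type":"object","properties":{"steps":{"type":"array","items":{"type":"array","items":{"type":"array","items":{"type":"number"}}}},"force":{"type":"number"}},"required":["steps"]}

```bash
ls; mkdir -p pics
python3 - <<'E'
from cell import *
import cv2
o=get_obs();print({k:o[k] for k in ("time_s","tool_pos","tool_rot","force","grip_width")})
for n in("top","side"):
    c=read_camera(n);cv2.imwrite(f"pics/{n}0.png",c["frame"][:,:,::-1]);print(n,c["intrinsics"],c["k1"],c["view"])
E
```

```text
pics
{'time_s': 0.0, 'tool_pos': array([0.26056399, 0.59490573, 0.22145926]), 'tool_rot': array([-1.79891512e+02,  5.26419414e-03,  1.56354875e+02]), 'force': array([-1.15142818,  1.02365567,  0.20045238]), 'grip_width': 0.0871833299165712}
top [[478.97869981   0.         325.08735415]
 [  0.         478.97869981 241.87315406]
 [  0.           0.           1.        ]] 0.02254921576224679 [[-0.01601423 -0.99987098  0.00125301  0.00888078]
 [ 0.99824834 -0.01591683  0.05698167 -0.54031502]
 [-0.05695437  0.00216333  0.99837444 -1.14538908]
 [ 0.          0.          0.          1.        ]]
side [[453.14085104   0.         319.52752778]
 [  0.         453.14085104 243.67763602]
 [  0.           0.           1.        ]] 0.01239245407438998 [[ 0.99801137 -0.0607286  -0.01689182 -0.55545478]
 [ 0.05315085  0.66668961  0.74343792 -0.12175675]
 [-0.03388634 -0.74285732  0.66859159 -1.07492614]
 [ 0.          0.          0.          1.        ]]
```

View pics/top0.png

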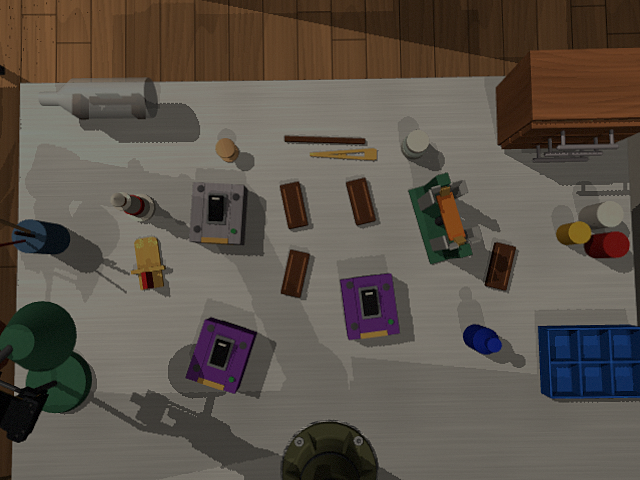

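View pics/side0.png

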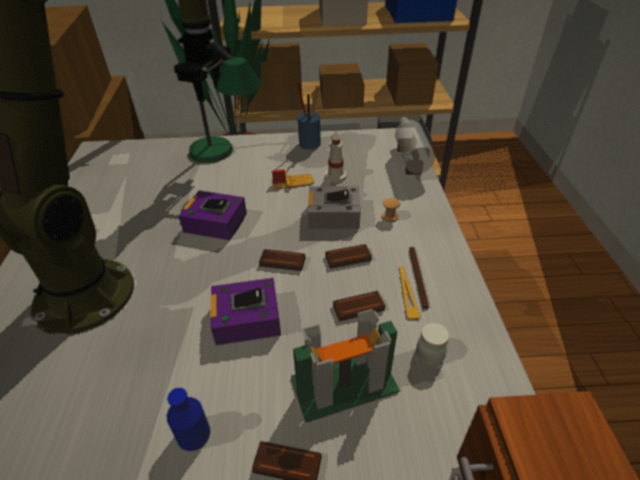

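```bash
cat > h.py <<'E'
from cell import *
import cv2, numpy as np
from scipy.optimize import minimize
def proj(c,P):
    P=np.atleast_2d(P); q=(c["view"]@np.c_[P,np.ones(len(P))].T).T
    s=np.c_[q[:,0],-q[:,1]]/-q[:,2:3]; r=(s**2).sum(1,keepdims=True)
    s=s*(1+c["k1"]*r); K=c["intrinsics"]
    return np.c_[s[:,0]*K[0,0]+K[0,2], s[:,1]*K[1,1]+K[1,2]]
def unproj(c,uv,z):
    uv=np.atleast_2d(np.float64(uv)); K=c["intrinsics"]
    d=np.c_[(uv[:,0]-K[0,2])/K[0,0],(uv[:,1]-K[1,2])/K[1,1]]; s=d.copy()
    for _ in range(8): s=d/(1+c["k1"]*(s**2).sum(1,keepdims=True))
    R=c["view"][:3,:3]; o=-R.T@c["view"][:3,3]
    w=np.c_[s[:,0],-s[:,1],-np.ones(len(s))]@R
    return o+w*((z-o[2])/w[:,2])[:,None]
def box(x0,x1,y0,y1,z0,z1): return np.array([[x,y,z] for x in(x0,x1) for y in(y0,y1) for z in(z0,z1)],float)
BASE=[box(-.055,.055,-.025,.025,0,.018)]
PLAT=[box(-.052,.052,-.018,.018,.117,.119)]
BOX=[box(0,.14,-.06,.06,0,.06)]
KEY=[box(0,.074,-.028,.028,0,.006),box(-.01,0,-.04,.04,0,.02),box(-.05,-.01,-.006,.006,0,.048),box(-.05,0,-.028,.028,0,.006)]
def place(p,P):
    c,s=np.cos(p[2]),np.sin(p[2]); return P@np.array([[c,s,0],[-s,c,0],[0,0,1]])+[p[0],p[1],p[3] if len(p)>3 else 0]
def render(c,parts,p):
    m=np.zeros((480,640),np.uint8)
    for P in parts:
        h=cv2.convexHull(proj(c,place(p,P)).astype(np.float32)); cv2.fillConvexPoly(m,np.round(h*16).astype(np.int32),255,cv2.LINE_AA,4)
    return m/255.
def fit(views,parts,p0):
    "views: list of (cam,mask)"
    f=lambda p:sum(np.abs(render(c,parts,p)-m).sum()/max(m.sum(),1) for c,m in views)
    best=None
    for dy in(-.15,0.,.15):
        S=np.array(p0[:3])+np.array([[0,0,dy],[.01,0,dy],[0,.01,dy],[0,0,dy+.1]])
        r=minimize(f,S[0],method="Nelder-Mead",options=dict(initial_simplex=S,xatol=1e-4,fatol=1e-4))
        if best is None or r.fun<best.fun: best=r
    return best.x,best.fun
def guess(c,m,z):
    ys,xs=np.nonzero(m); g=unproj(c,np.c_[xs,ys],z)[:,:2]; (a,b),(w,h),an=cv2.minAreaRect(g.astype(np.float32)*1000)
    if w<h: an+=90
    return np.array([a/1000,b/1000,np.radians(an)]),max(w,h),min(w,h)
E
python3 - <<'E'
from h import *
C={n:read_camera(n) for n in("top","side")}
im=C["top"]["frame"][:,:,::-1]
cv2.imwrite("pics/crop.png",np.hstack([cv2.resize(im[170:305,110:250],None,fx=3,fy=3,interpolation=2)[:400],cv2.resize(im[165:300,400:530],None,fx=3,fy=3,interpolation=2)[:400]]))
for nm in("base1","platform","magazine","slot","key"):
    for n in C:
        for d in silhouettes(n,nm):
            m=d["pixels"]; 
            if d["p"]<.3: continue
            z={"base1":.018,"platform":.119,"magazine":.06,"slot":.06,"key":.01}[nm]
            g,a,b=guess(C[n],m,z); print(nm,n,round(d["p"],2),m.sum(),d["extent"],g.round(3),round(a),round(b))
            if n=="top" and nm in("base1","platform","key","slot"):
                p,f=fit([(C[n],m)],dict(base1=BASE,platform=PLAT,key=KEY,slot=BOX)[nm], g if nm!="slot" else [g[0]-.07,g[1],0]); print("   fit",p.round(4),round(f,3))
E
```

```text
base1 top 0.98 977 [279.1, 182.1, 312.3, 229.4] [0.633 0.074 0.214] 114 54
   fit [0.6335 0.0752 0.1969] 0.075
base1 top 0.91 975 [348.0, 178.1, 376.8, 225.0] [ 0.639 -0.088  0.225] 111 54
   fit [ 0.64   -0.0884  0.2219] 0.09
base1 top 0.59 964 [486.1, 240.5, 513.3, 289.4] [ 0.476 -0.42   2.904] 111 53
   fit [ 0.4772 -0.4227  2.8638] 0.214
base1 side 0.93 796 [323.5, 245.6, 371.9, 265.6] [0.633 0.069 0.185] 114 66
base1 side 0.76 950 [331.6, 290.7, 385.5, 318.5] [ 0.638 -0.093  0.229] 112 62
base1 side 0.65 2077 [252.9, 442.0, 322.3, 480.0] [ 0.475 -0.426  2.85 ] 112 56
base1 side 0.65 764 [258.6, 249.0, 305.7, 270.0] [0.467 0.067 2.908] 112 64
base1 side 0.39 875 [317.6, 335.7, 372.9, 361.9] [ 0.597 -0.209  0.262] 108 45
platform top 0.75 742 [435.7, 191.6, 466.8, 239.8] [ 0.587 -0.278  0.252] 102 38
   fit [ 0.587  -0.2776  0.2657] 0.165
platform side 0.55 994 [318.0, 332.5, 374.8, 364.9] [ 0.59  -0.278  0.267] 100 43
magazine top 0.85 3949 [409.4, 174.5, 482.3, 261.6] [ 0.592 -0.283  0.26 ] 200 138
magazine side 0.68 7741 [290.7, 308.9, 399.9, 419.9] [ 0.595 -0.257  0.271] 230 1
[... 263 characters left out ...]
319.1, 257.6, 397.2] [0.283 0.243 2.807] 153 128
   fit [ 0.2135  0.2703 -0.3397] 0.042
slot top 0.51 626 [405.7, 128.6, 431.2, 162.8] [ 0.766 -0.215  2.341] 72 58
   fit [ 0.696  -0.1434 -0.8009] 4.463
slot side 0.75 2571 [177.2, 190.2, 245.7, 240.3] [0.287 0.215 2.814] 181 180
slot side 0.72 2205 [308.7, 185.3, 365.8, 230.7] [0.608 0.22  1.49 ] 186 142
slot side 0.66 4003 [206.8, 275.7, 277.3, 344.8] [ 0.391 -0.121  1.704] 169 141
key top 0.74 1310 [130.8, 241.2, 167.6, 291.9] [0.497 0.432 0.181] 125 83
   fit [0.4857 0.4296 0.1306] 0.091
key side 0.93 620 [271.1, 171.0, 313.6, 191.5] [0.495 0.442 0.142] 127 110
key side 0.59 7905 [291.1, 310.2, 396.9, 421.8] [ 0.602 -0.224  0.268] 247 208
```

View pics/crop.png

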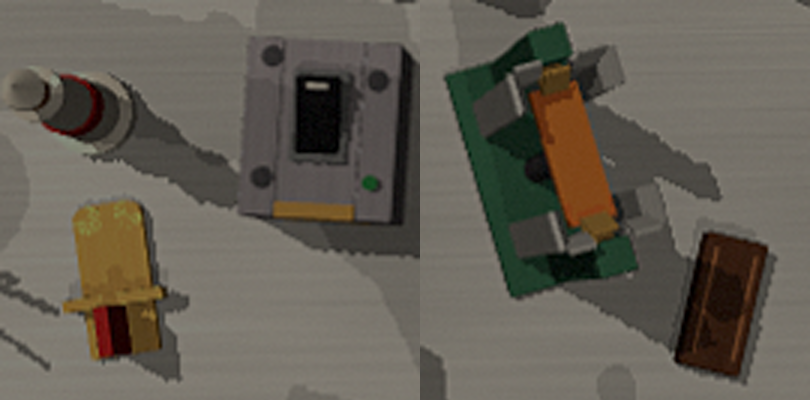

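```bash
cat >> h.py <<'E'
def wrap(a): return (a+np.pi)%(2*np.pi)-np.pi
def plan(x,y,z,yaw,quiet=False):
    "rotation then translation, tool axes; yaw in deg"
    o=get_obs(); yw=np.radians(o["tool_rot"][2]); t=np.radians(yaw)
    d=wrap(t-yw); v=np.array([x,y,z])-o["tool_pos"]
    tx=np.array([np.cos(t),np.sin(t),0]); ty=np.array([np.sin(t),-np.cos(t),0])
    print("t",round(o["time_s"],1),"pos",o["tool_pos"].round(4),"rot",o["tool_rot"].round(2),"F",o["force"].round(1),"w",round(o["grip_width"],4),"q",np.round(o["qpos"]).astype(int))
    print("  -> turn z %.3f rad, then shift %.4f %.4f %.4f"%(-d,v@tx,v@ty,-v[2]))
def bases(cams=("top","side")):
    C={n:read_camera(n) for n in cams}; G=[]
    for n in C:
        for d in silhouettes(n,"base1"):
            g,a,b=guess(C[n],d["pixels"],.012)
            if 90<a<130 and 42<b<80 and d["p"]>.2:
                for e in G:
                    if np.hypot(*(e[0]-g)[:2])<.04: e[1].append((C[n],d["pixels"]));break
                else: G.append([g,[(C[n],d["pixels"])]])
    return [fit(v,BASE,g)+(len(v),) for g,v in G]
E
python3 - <<'E'
from h import *
for b in bases(): print(b[0].round(4),np.degrees(b[0][2]).round(1),round(b[1],3),b[2])
C={n:read_camera(n) for n in("top","side")}
M={n:silhouettes(n,"platform")[0]["pixels"] for n in C}
for P in ([ "top"],["side"],["top","side"]):
    print("plat",P,fit([(C[n],M[n]) for n in P],[box(-.0475,.0475,-.018,.018,.118,.119)],[.587,-.278,.26]))
plan(.6335,.0752,.15,191.3)
w=read_camera("wrist");cv2.imwrite("pics/w0.png",w["frame"][:,:,::-1]);print(w["view"],w["intrinsics"][0])
E
```

```text
[ 0.4762 -0.4242  2.8491] 163.2 0.261 2
[0.6328 0.0767 0.2139] 12.3 0.404 2
[ 0.6405 -0.087   0.2447] 14.0 0.477 2
[0.4679 0.074  2.912 ] 166.8 0.296 2
[ 0.7836 -0.1925  1.1322] 64.9 0.316 1
plat ['top'] (array([ 0.58793254, -0.27768263,  0.26326962]), np.float64(0.07307373653686827))
plat ['side'] (array([ -0.84522222,   2.32681481, -14.71962963]), np.float64(1.0))
plat ['top', 'side'] (array([ 0.58897841, -0.2772885 ,  0.25896221]), np.float64(2.3828926440015517))
t 1.1 pos [0.2608 0.5954 0.2226] rot [179.99   0.   156.35] F [ 0.6 -0.1 -0.1] w 0.0873 q [-66  18  -4  83   1  79  -3]
  -> turn z -0.610 rad, then shift -0.2635 -0.5831 0.0726
[[ 0.40099117  0.9160809   0.00136276 -0.65021789]
 [-0.88004666  0.38563037 -0.27714092  0.03423522]
 [-0.25440902  0.10993177  0.96082832 -0.38964853]
 [ 0.          0.          0.          1.        ]] [368.51555426   0.         312.34200325]
```

View pics/w0.png

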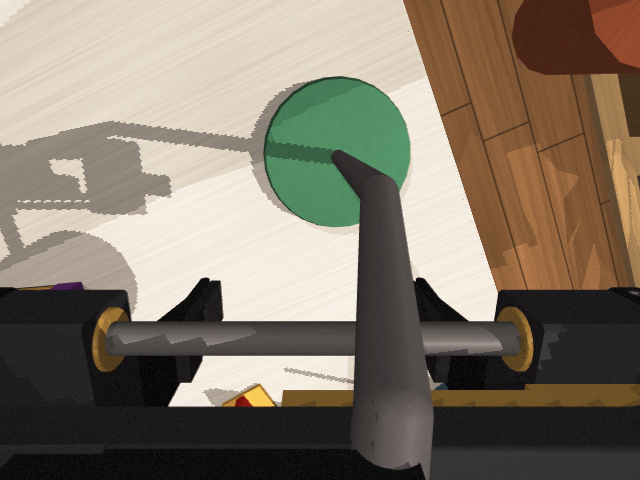

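Run:
```python
from h import *
C={n:read_camera(n) for n in("top","side")}
o=get_obs(); p=o["tool_pos"]
for n in C:
    print(n,proj(C[n],np.array([p,p+[0,0,.07],p+[0,0,.2],[.218,.643,0],[.218,.643,.25]])).round())
a=cv2.imread("pics/top0.png")[280:460,0:180];b=cv2.imread("pics/side0.png")[0:180,120:300]
cv2.imwrite("pics/lamp.png",cv2.convertScaleAbs(np.hstack([cv2.resize(x,(396,396),interpolation=2) for x in(a,b)]),alpha=1.6))
def tri(u,v):
    L=[]
    for n,q in(("top",u),("side",v)):
        A=unproj(C[n],q,0)[0];B=unproj(C[n],q,.5)[0];L.append((A,(B-A)/np.linalg.norm(B-A)))
    (a,d),(b,e)=L;s=np.linalg.lstsq(np.c_[d,-e],b-a,rcond=None)[0];return a+s[0]*d,b+s[1]*e
print(tri((40,335),(240,75)))
```

```text
top [[ 20. 385.]
 [ -5. 394.]
 [-65. 417.]
 [ 59. 381.]
 [-16. 413.]]
side [[209.  94.]
 [205.  71.]
 [196.  23.]
 [210. 151.]
 [195.  79.]]
(array([0.36645987, 0.50833367, 0.31006079]), array([0.37192071, 0.50884615, 0.30967934]))
```

View pics/lamp.png

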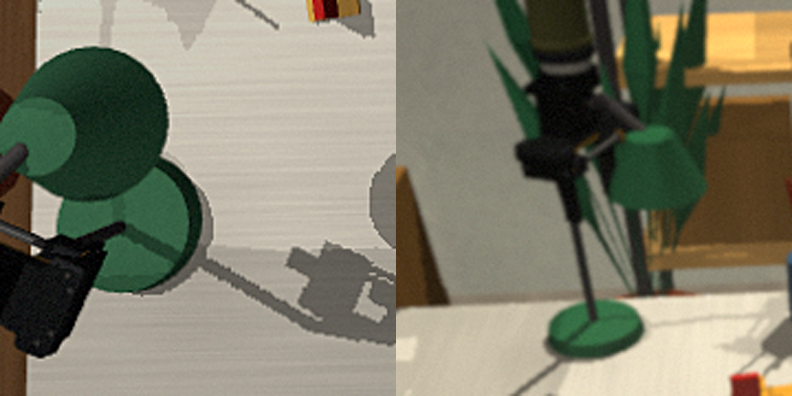

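Emit:
play_rows(
  steps=[
    [[0,-0.02,0,0,0,0,0.087],[0,-0.03,0,0,0,0,0.087],[0,-0.03,0,0,0,0,0.087]],
  ],
)

```text
time_s: 1.55
tool_pos: [0.2283, 0.5213, 0.2223]
tool_rot: [-180.0, -0.0, 156.3]
force: [0.5, 0.1, 0.7]
grip_width: 0.087
grasp_force: 0.0
```

Run:
```python
from h import *
plan(.6335,.0752,.15,191.3)
w=read_camera("wrist")
s=read_camera("side")
cv2.imwrite("pics/l1.png",np.hstack([cv2.resize(w["frame"],(400,300)),cv2.resize(s["frame"][0:180,100:340],(400,300))])[:,:,::-1])
```

```text
t 1.6 pos [0.2283 0.5213 0.2223] rot [-179.99   -0.    156.35] F [0.5 0.1 0.7] w 0.087 q [-65   9  -5  95   1  76  -3]
  -> turn z -0.610 rad, then shift -0.3099 -0.5169 0.0723
```

View pics/l1.png

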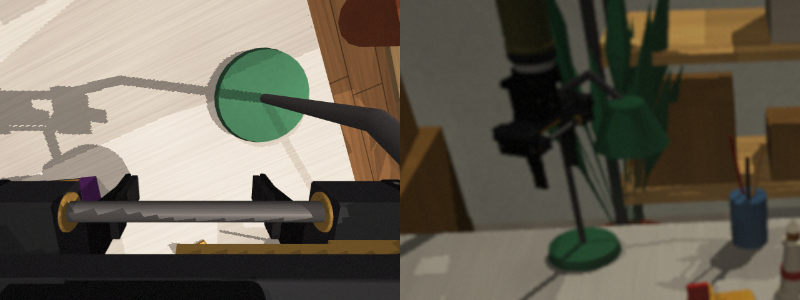

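Emit:
play_rows(
  steps=[
    [[0,-0.045,0,0,0,0,0.087],[0,-0.045,0,0,0,0,0.087],[-0.03,-0.03,0,0,0,0,0.087],[-0.035,-0.025,0,0,0,0,0.087],[-0.035,-0.025,0,0,0,0,0.087],[-0.04,-0.025,0,0,0,0,0.087],[-0.04,-0.025,0,0,0,0,0.087],[0,0,0,0,0,-0.15,0.087],[0,0,0,0,0,-0.15,0.087],[0,0,0,0,0,-0.15,0.087],[0,0,0,0,0,-0.15,0.087]],
  ],
)

```text
time_s: 2.75
tool_pos: [0.3061, 0.2488, 0.2231]
tool_rot: [180.0, 0.1, -169.0]
force: [-0.9, -0.4, -0.4]
grip_width: 0.0871
grasp_force: 0.0
```

Run:
```python
from h import *
plan(.633,.0755,.13,191.8)
```

```text
t 2.8 pos [0.3061 0.2488 0.2231] rot [ 1.7996e+02  7.0000e-02 -1.6895e+02] F [-0.9 -0.4 -0.4] w 0.0871 q [-58 -14  13 116   3  77  55]
  -> turn z -0.013 rad, then shift -0.2846 -0.2365 0.0931
```

Emit:
play_rows(
  steps=[
    [[-0.041,-0.034,0.013,0,0,-0.013,0.087],[-0.041,-0.034,0.013,0,0,0,0.087],[-0.041,-0.034,0.013,0,0,0,0.087],[-0.041,-0.034,0.013,0,0,0,0.087],[-0.04,-0.034,0.013,0,0,0,0.087],[-0.04,-0.034,0.014,0,0,0,0.087],[-0.04,-0.033,0.014,0,0,0,0.087],[0,0,0,0,0,0,0.087],[0,0,0,0,0,0,0.087]],
  ],
)

```text
time_s: 3.65
tool_pos: [0.6042, 0.0854, 0.1358]
tool_rot: [-179.9, -0.1, -168.6]
force: [-0.9, 0.0, -0.6]
grip_width: 0.0873
grasp_force: 0.0
```

```bash
cat >> h.py <<'E'
def wbase(zoff=0):
    w=read_camera("wrist"); out=[]
    for d in silhouettes("wrist","base1"):
        if d["p"]<.2: continue
        g,a,b=guess(w,d["pixels"],.018+zoff); e=d["extent"]
        p,f=fit([(w,d["pixels"])],BASE,g); out.append((p,f))
        print("wrist p%.2f"%d["p"],np.round(e),g.round(4),round(a),round(b),"fit",p.round(4),np.degrees(p[2]).round(1),round(f,3))
    return w,out
E
python3 - <<'E'
from h import *
w,o=wbase();cv2.imwrite("pics/w1.png",w["frame"][:,:,::-1])
plan(.633,.0755,.004,191.8)
E
```

```text
wrist p0.97 [261. 193. 327. 319.] [0.6287 0.0748 0.1877] 106 49 fit [0.6334 0.0758 0.1846] 10.6 0.099
wrist p0.95 [ 47. 162. 138. 296.] [ 0.6363 -0.084   0.2182] 109 57 fit [ 0.6391 -0.0868  0.2285] 13.1 0.143
wrist p0.62 [273.   2. 397. 135.] [0.4753 0.072  2.9085] 94 51 fit [0.4659 0.0742 2.9134] 166.9 0.026
t 3.8 pos [0.6035 0.0877 0.1376] rot [ 1.7996e+02  3.0000e-02 -1.6846e+02] F [-0.8  0.1 -0.1] w 0.087 q [-39  19  34  96 -11  68 100]
  -> turn z -0.004 rad, then shift -0.0264 -0.0180 0.1336
```

View pics/w1.png

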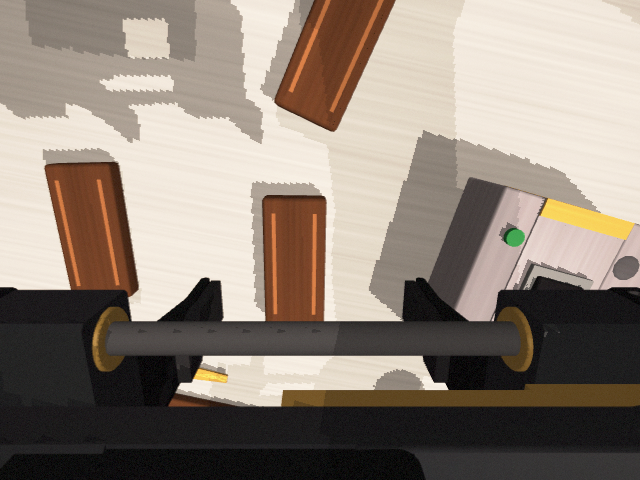

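Emit:
play_rows(
  steps=[
    [[-0.013,-0.009,0.01,0,0,0,0.087],[-0.013,-0.009,0.02,0,0,0,0.087],[0,0,0.03,0,0,0.005,0.087],[0,0,0.03,0,0,0,0.087],[0,0,0.025,0,0,0,0.087],[0,0,0.01,0,0,0,0.087],[0,0,0,0,0,0,0.087]],
  ],
)

```text
time_s: 4.45
tool_pos: [0.6316, 0.0756, 0.0121]
tool_rot: [179.9, -0.1, -168.7]
force: [-0.5, -0.3, 1.2]
grip_width: 0.0869
grasp_force: 0.0
```

Run:
```python
from h import *
plan(.633,.0758,.004,191.3)
```

```text
t 4.5 pos [0.6316 0.0756 0.0121] rot [ 1.7993e+02 -5.0000e-02 -1.6871e+02] F [-0.5 -0.3  1.2] w 0.0869 q [-34  30  32  98 -18  57 105]
  -> turn z -0.000 rad, then shift -0.0014 -0.0000 0.0081
```

Emit:
play_rows(
  steps=[
    [[-0.001,0,0.008,0,0,0,0.087],[0,0,0,0,0,0,0.04],[0,0,0,0,0,0,0.04],[0,0,0,0,0,0,0.04],[0,0,0,0,0,0,0.04],[0,0,0,0,0,0,0.04],[0,0,0,0,0,0,0.04]],
  ],
  force=55,
)

```text
time_s: 5.15
tool_pos: [0.6338, 0.0745, 0.0044]
tool_rot: [180.0, 0.0, -168.8]
force: [-0.9, 1.0, 1.0]
grip_width: 0.05
grasp_force: 55.0
```

Run:
```python
from h import *
o=get_obs();print(o["grasp_force"])
plan(.588,-.2777,.25,195.0)
```

```text
54.999035596847534
t 5.2 pos [0.6338 0.0745 0.0044] rot [ 1.7998e+02  1.0000e-02 -1.6881e+02] F [-0.9  1.   1. ] w 0.05 q [-34  30  32  98 -19  57 106]
  -> turn z -0.067 rad, then shift 0.1354 -0.3283 -0.2456
```

Emit:
play_rows(
  steps=[
    [[0,0,-0.04,0,0,0,0.04],[0,0,-0.04,0,0,0,0.04],[0,0,-0.04,0,0,0,0.04],[0.01,-0.03,-0.04,0,0,-0.067,0.04],[0.018,-0.043,-0.04,0,0,0,0.04],[0.018,-0.043,-0.03,0,0,0,0.04],[0.018,-0.043,0,0,0,0,0.04],[0.018,-0.043,0,0,0,0,0.04],[0.018,-0.043,0,0,0,0,0.04],[0.018,-0.043,0,0,0,0,0.04],[0.017,-0.04,0,0,0,0,0.04],[0,0,0,0,0,0,0.04]],
  ],
)

```text
time_s: 6.35
tool_pos: [0.584, -0.273, 0.2234]
tool_rot: [-179.7, -0.2, -165.7]
force: [-1.1, -0.2, -1.2]
grip_width: 0.0491
grasp_force: 55.0
```

Run:
```python
from h import *
plan(.588,-.2777,.17,195.0)
w=read_camera("wrist");cv2.imwrite("pics/w2.png",w["frame"][:,:,::-1])
for n in("platform","magazine"):
    for d in silhouettes("wrist",n)[:2]: print(n,d["p"],d["extent"])
```

```text
t 6.3 pos [ 0.584  -0.273   0.2234] rot [-1.7971e+02 -1.6000e-01 -1.6568e+02] F [-1.1 -0.2 -1.2] w 0.0491 q [-11  21  43  85 -14  79 138]
  -> turn z -0.012 rad, then shift -0.0026 -0.0055 0.0534
platform 0.5 [281.8, 168.1, 329.6, 184.4]
magazine 0.82 [237.8, 106.8, 369.0, 204.0]
```

View pics/w2.png

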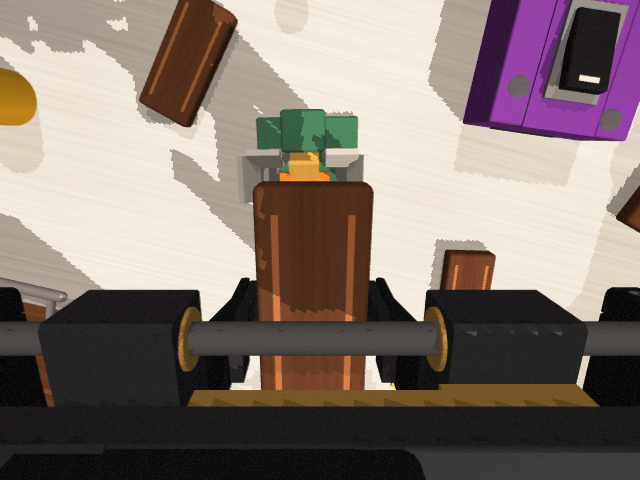

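Run:
```python
from h import *
w=read_camera("wrist"); t=np.radians(194.5); ax=np.array([np.cos(t),np.sin(t)]); ay=np.array([np.sin(t),-np.cos(t)])
m=np.array([.588,-.2777]); tp=get_obs()["tool_pos"][:2]
def s(n,uv,z,ref):
    for q in unproj(w,uv,z): print(n,((q[:2]-ref)@np.c_[ax,ay]).round(4))
s("guide top",[(240,155),(364,155)],.159,m)
s("housing far",[(281,112),(326,112)],.146,m)
s("housing near",[(281,150),(326,150)],.146,m)
s("catch",[(288,153),(318,153)],.13,m)
s("basecorner top",[(256,184),(371,184)],.2234-.0044+.018,tp)
c=read_camera("top")
P=place([.588,-.2777,.2588],np.array([[-.0475,0,.119],[.0475,0,.119]]));print(proj(w,P))
f=w["frame"][168:196,303];print(f.tolist()[::2])
```

```text
guide top [ 0.0595 -0.0302]
guide top [0.0601 0.0439]
housing far [ 0.0847 -0.0064]
housing far [0.0849 0.0212]
housing near [ 0.0621 -0.0067]
housing near [0.0623 0.0216]
catch [ 0.0595 -0.0033]
catch [0.0596 0.0169]
basecorner top [ 0.0569 -0.0246]
basecorner top [0.0573 0.0214]
[[293.41358453 169.55341367]
 [294.7733082  292.61229195]]
[[219, 157, 68], [243, 155, 57], [250, 136, 43], [251, 137, 41], [250, 136, 38], [250, 155, 41], [250, 152, 40], [58, 33, 20], [54, 29, 12], [68, 40, 24], [73, 41, 25], [74, 44, 26], [74, 44, 25], [77, 45, 29]]
```

Emit:
play_rows(
  steps=[
    [[-0.001,-0.001,0,0,0,0,0.04],[0,0,0,0,0,0,0.04]],
  ],
)

```text
time_s: 6.8
tool_pos: [0.59, -0.263, 0.223]
tool_rot: [180.0, 0.0, -164.8]
force: [-0.1, 0.4, -1.1]
grip_width: 0.0495
grasp_force: 55.0
```

Run:
```python
from h import *
plan(.588,-.2777,.17,195.0)
w=read_camera("wrist"); cv2.imwrite("pics/w3.png",cv2.resize(w["frame"][90:240,200:400,::-1],(800,600),interpolation=2))
np.savez("w3.npz",v=w["view"])
print(silhouettes("wrist","magazine")[0]["extent"])
t=np.radians(194.8); ax=np.array([np.cos(t),np.sin(t)]); ay=np.array([np.sin(t),-np.cos(t)])
print("tool rel", (get_obs()["tool_pos"][:2]-[.588,-.2777])@np.c_[ax,ay])
```

```text
t 6.8 pos [ 0.59  -0.263  0.223] rot [ 1.7999e+02  2.0000e-02 -1.6485e+02] F [-0.1  0.4 -1.1] w 0.0495 q [-11  21  43  85 -15  79 138]
  -> turn z 0.003 rad, then shift 0.0057 -0.0137 0.0530
[222.9, 92.5, 360.2, 280.2]
tool rel [-0.00523538  0.01327188]
```

View pics/w3.png

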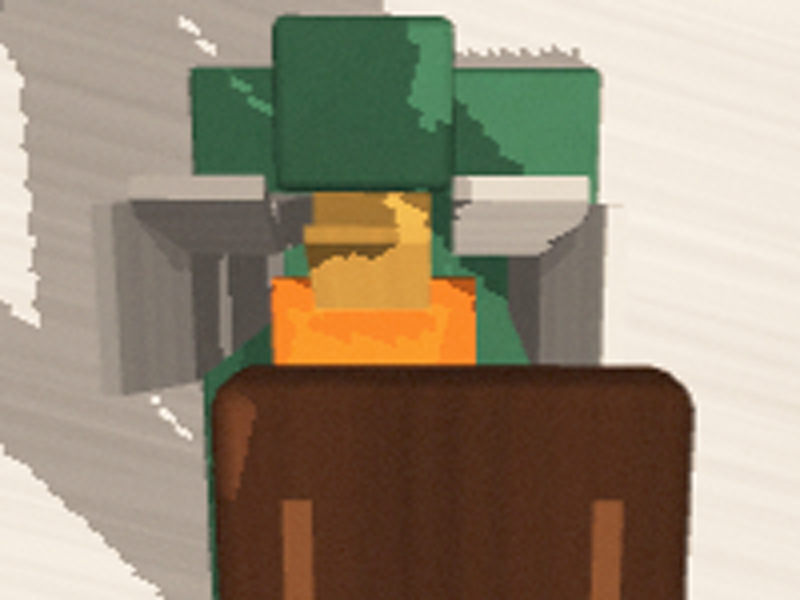

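```bash
cat > m.py <<'E'
from h import *
w=read_camera("wrist"); w["view"]=np.load("w3.npz")["v"]
t=np.radians(194.8); ax=np.array([np.cos(t),np.sin(t)]); ay=np.array([np.sin(t),-np.cos(t)])
m=np.array([.588,-.2777]); tp=np.array([.590,-.263])
def s(n,uv,z,ref):
    q=unproj(w,np.array(uv)/4+[200,90],z); print(n,((q[:,:2]-ref)@np.c_[ax,ay]).round(4).tolist())
s("guide",[(95,203),(605,203)],.159,m)
s("guide end edge",[(190,176),(520,176)],.159,m)
s("housing far",[(275,18),(452,18)],.146,m)
s("housing near",[(275,188),(452,188)],.146,m)
s("catch tip",[(316,308),(430,308)],.121,m)
s("plat end",[(272,278),(475,278)],.119,m)
s("base top",[(213,370),(693,370)],.223-.0044+.018,tp)
E
python3 m.py
```

```text
guide [[0.0657, -0.0396], [0.0662, 0.0359]]
guide end edge [[0.0696, -0.0254], [0.0699, 0.0232]]
housing far [[0.0927, -0.0137], [0.0928, 0.0131]]
housing near [[0.0679, -0.0144], [0.068, 0.0132]]
catch tip [[0.0473, -0.0105], [0.0474, 0.0096]]
plat end [[0.0523, -0.0184], [0.0525, 0.0175]]
base top [[0.0567, -0.0246], [0.057, 0.0236]]
```

Emit:
play_rows(
  steps=[
    [[0.0045,-0.0137,0.02,0,0,0.003,0.04],[0,0,0.01,0,0,0,0.04],[0,0,0,0,0,0,0.04],[0,0,0,0,0,0,0.04]],
  ],
)

```text
time_s: 7.35
tool_pos: [0.5887, -0.278, 0.1931]
tool_rot: [180.0, -0.0, -165.1]
force: [0.3, -0.1, 0.4]
grip_width: 0.0492
grasp_force: 55.0
```

Run:
```python
from h import *
plan(.5892,-.2774,.145,195.0)
```

```text
t 7.3 pos [ 0.5887 -0.278   0.1931] rot [ 179.96   -0.   -165.12] F [ 0.3 -0.1  0.4] w 0.0492 q [ -9  23  43  87 -16  76 140]
  -> turn z -0.002 rad, then shift -0.0006 0.0004 0.0481
```

Emit:
play_rows(
  steps=[
    [[-0.0006,0,0.02,0,0,0,0.04],[0,0,0.02,0,0,0,0.04],[0,0,0.01,0,0,0,0.04],[0,0,0.008,0,0,0,0.04],[0,0,0,0,0,0,0.04]],
  ],
  force=60,
)

```text
time_s: 7.85
tool_pos: [0.5891, -0.2783, 0.1348]
tool_rot: [180.0, -0.0, -165.1]
force: [0.4, 0.0, 0.2]
grip_width: 0.0495
grasp_force: 60.0
```

Emit:
play_rows(
  steps=[
    [[0,0,0.008,0,0,0,0.04],[0,0,0.008,0,0,0,0.04],[0,0,0.005,0,0,0,0.04],[0,0,0.005,0,0,0,0.04],[0,0,0,0,0,0,0.04]],
  ],
)

```text
time_s: 8.35
tool_pos: [0.5891, -0.2786, 0.1085]
tool_rot: [-180.0, -0.0, -165.2]
force: [0.2, -1.1, 0.6]
grip_width: 0.0493
grasp_force: 60.0
```

Emit:
play_rows(
  steps=[
    [[0,0,0.005,0,0,0,0.04],[0,0,0.005,0,0,0,0.04],[0,0,0,0,0,0,0.04],[0,0,0,0,0,0,0.04]],
  ],
)

```text
time_s: 8.75
tool_pos: [0.5889, -0.2785, 0.0988]
tool_rot: [180.0, -0.0, -165.2]
force: [0.1, 0.1, 1.7]
grip_width: 0.0491
grasp_force: 60.0
```

Run:
```python
from h import *
plan(.5892,-.2774,.145,195.0)
w=read_camera("wrist"); s=read_camera("side")
cv2.imwrite("pics/w4.png",np.hstack([cv2.resize(w["frame"][60:300,200:400],(400,480)),cv2.resize(s["frame"][250:420,270:410],(400,480),interpolation=2)])[:,:,::-1])
```

```text
t 8.8 pos [ 0.5889 -0.2785  0.0988] rot [ 1.7998e+02 -3.0000e-02 -1.6515e+02] F [0.1 0.1 1.7] w 0.0491 q [ -8  28  41  92 -19  67 142]
  -> turn z -0.003 rad, then shift -0.0006 0.0009 -0.0462
```

View pics/w4.png

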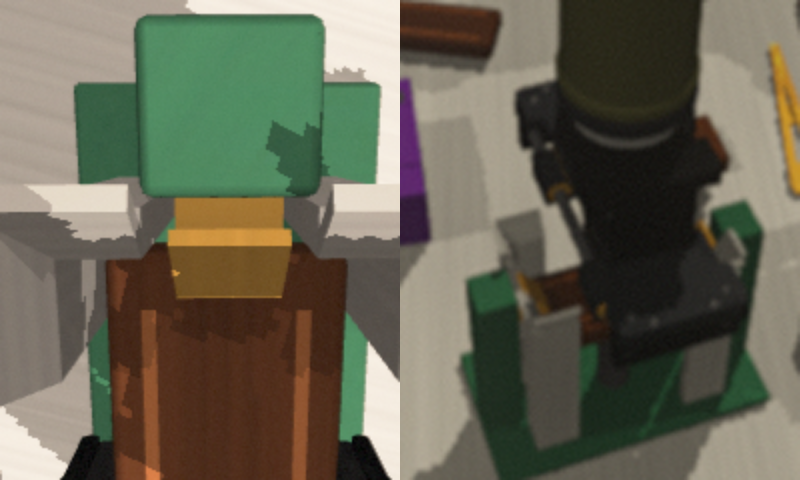

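Emit:
play_rows(
  steps=[
    [[0,0,0,0,0,0,0.075],[0,0,0,0,0,0,0.075],[0,0,0,0,0,0,0.075],[0,0,0,0,0,0,0.075],[0,0,-0.02,0,0,0,0.075],[0,0,-0.04,0,0,0,0.087],[0,0,-0.04,0,0,0,0.087],[0,0.04,-0.02,0,0,0,0.087],[0,0.045,0,0,0,0,0.087],[0,0.045,0,0,0,0,0.087],[0,0,0,0,0,0,0.087],[0,0,0,0,0,0,0.087]],
  ],
)

```text
time_s: 10.05
tool_pos: [0.5559, -0.1513, 0.2192]
tool_rot: [180.0, 0.0, -165.0]
force: [-0.3, -0.2, 0.5]
grip_width: 0.0868
grasp_force: 0.0
```

Run:
```python
from h import *
wbase()
plan(.640,-.0870,.004,193.5)
c=read_camera("top"); d=silhouettes("top","base1")
for e in d: print(round(e["p"],2),guess(c,e["pixels"],.018),e["extent"])
for e in silhouettes("top","key")[:1]:print("key",fit([(c,e["pixels"])],KEY,[.4857,.4296,.13]))
cv2.imwrite("pics/top1.png",cv2.resize(c["frame"][165:270,400:530,::-1],None,fx=4,fy=4,interpolation=2))
```

```text
wrist p0.64 [500. 122. 612. 243.] [0.4661 0.0693 2.9104] 110 57 fit [0.4678 0.0744 2.9116] 166.8 0.112
wrist p0.62 [ 88. 160. 181. 303.] [ 0.6264 -0.3163  0.255 ] 151 76 fit [ 0.6232 -0.3275  0.2992] 17.1 0.301
wrist p0.59 [  0.   0. 102. 119.] [ 0.4768 -0.4169  2.885 ] 110 58 fit [ 0.4739 -0.423   2.8872] 165.4 0.062
wrist p0.55 [324. 248. 374. 321.] [ 0.6229 -0.093   0.2245] 85 51 fit [ 0.6409 -0.0882  0.2282] 13.1 0.394
wrist p0.20 [171. 355. 234. 407.] [ 0.784  -0.2175  2.8734] 92 54 fit [ 0.8062 -0.2235  2.8688] 164.4 0.907
t 10.2 pos [ 0.5557 -0.1542  0.2192] rot [-1.7995e+02  1.0000e-02 -1.6522e+02] F [0.1 0.3 0.2] w 0.0869 q [-24  11  42  96  -8  76 124]
  -> turn z 0.022 rad, then shift -0.0977 0.0456 0.2152
0.95 (array([ 0.47596707, -0.41867969,  2.88826159]), 111.85615539550781, 53.602630615234375) [482.6, 243.0, 515.6, 289.8]
0.85 (array([0.46680377, 0.07273637, 2.92194645]), 111.07929229736328, 52.954647064208984) [280.0, 248.9, 307.9, 297.8]
0.56 (array([ 0.65002991, -0.08560104,  0.24037887]), 88.8076171875, 50.25082015991211) [345.4, 176.1, 375.1, 214.1]
key (array([0.48549613, 0.42856879, 0.13760101]), np.float64(0.09595173453996984))
```

View pics/top1.png

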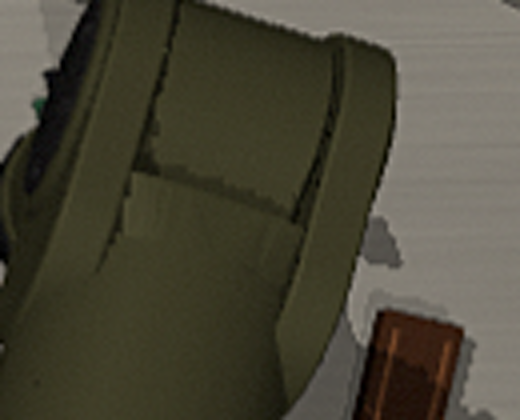

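Emit:
play_rows(
  steps=[
    [[-0.03,0.015,0.03,0,0,0.024,0.087],[-0.035,0.016,0.04,0,0,0,0.087],[-0.033,0.015,0.04,0,0,0,0.087],[0,0,0.03,0,0,0,0.087],[0,0,0,0,0,0,0.087],[0,0,0,0,0,0,0.087]],
  ],
)

```text
time_s: 10.9
tool_pos: [0.6343, -0.0907, 0.0861]
tool_rot: [-179.9, -0.1, -166.7]
force: [0.4, 0.2, 0.9]
grip_width: 0.0872
grasp_force: 0.0
```

Run:
```python
from h import *
wbase()
plan(.6405,-.0875,.004,193.3)
```

```text
wrist p0.78 [275. 174. 355. 322.] [ 0.6332 -0.0896  0.2186] 100 50 fit [ 0.64   -0.0883  0.2092] 12.0 0.147
wrist p0.64 [559.   2. 640. 150.] [0.4973 0.0462 0.4737] 82 47 fit [ 0.4653  0.0765 -0.2259] -12.9 0.017
t 11.0 pos [ 0.6357 -0.0908  0.0883] rot [-1.7992e+02  1.7000e-01 -1.6667e+02] F [-0.3  0.8  0.6] w 0.0871 q [-24  26  38  95 -17  65 122]
  -> turn z 0.001 rad, then shift -0.0055 0.0021 0.0843
```

Emit:
play_rows(
  steps=[
    [[-0.0045,0.0025,0.03,0,0,0,0.087],[0,0,0.03,0,0,0,0.087],[0,0,0.02,0,0,0,0.087],[0,0,0.004,0,0,0,0.087],[0,0,0,0,0,0,0.087],[0,0,0,0,0,0,0.04],[0,0,0,0,0,0,0.04],[0,0,0,0,0,0,0.04],[0,0,0,0,0,0,0.04],[0,0,0,0,0,0,0.04],[0,0,0,0,0,0,0.04]],
  ],
  force=60,
)

```text
time_s: 12.1
tool_pos: [0.6388, -0.0855, 0.0023]
tool_rot: [-180.0, 0.0, -166.5]
force: [0.6, -0.4, 0.8]
grip_width: 0.0495
grasp_force: 60.0
```

```bash
cat >> h.py <<'E'
def inhand(h0):
    "offset of held base centre along tool x,y; h0 = TCP height at which it was grasped from the desk"
    w=read_camera("wrist"); o=get_obs(); tp=o["tool_pos"]; t=np.radians(o["tool_rot"][2]); ax=np.array([np.cos(t),np.sin(t)]); ay=np.array([np.sin(t),-np.cos(t)])
    for d in silhouettes("wrist","base1"):
        e=d["extent"]
        if e[0]<310<e[2] and d["p"]>.2 and e[2]-e[0]>90:
            m=d["pixels"]; col=m[:,300:330]; v=np.median(col.argmax(0)); q=unproj(w,[(314,v)],tp[2]-h0+.018)[0,:2]-tp[:2]
            print("inhand p",round(d["p"],2),np.round(e),"v",v,"offset x",round(q@ax-.055,4))
def mag():
    "platform/top base seen by top camera"
E
python3 - <<'E'
from h import *
plan(.588,-.2777,.22,195.0)
E
```

```text
t 12.1 pos [ 0.6388 -0.0855  0.0023] rot [-1.7997e+02  4.0000e-02 -1.6653e+02] F [ 0.6 -0.4  0.8] w 0.0495 q [-22  32  35  97 -21  57 124]
  -> turn z -0.027 rad, then shift 0.0988 -0.1725 -0.2177
```

Emit:
play_rows(
  steps=[
    [[0,0,-0.045,0,0,0,0.04],[0,0,-0.045,0,0,0,0.04],[0,0,-0.045,0,0,0,0.04],[0,0,-0.045,0,0,-0.027,0.04],[0.02,-0.035,-0.03,0,0,0,0.04],[0.02,-0.035,-0.008,0,0,0,0.04],[0.02,-0.035,0,0,0,0,0.04],[0.02,-0.035,0,0,0,0,0.04],[0.018,-0.032,0,0,0,0,0.04],[0,0,0,0,0,0,0.04],[0,0,0,0,0,0,0.04],[0,0,0,0,0,0,0.04]],
  ],
)

```text
time_s: 13.3
tool_pos: [0.5891, -0.2749, 0.2194]
tool_rot: [179.9, 0.0, -164.9]
force: [0.7, -0.1, -1.0]
grip_width: 0.0494
grasp_force: 60.0
```

Run:
```python
from h import *
plan(.588,-.2777,.22,195.0)
inhand(.0023)
```

```text
t 13.3 pos [ 0.5891 -0.2749  0.2194] rot [ 1.7992e+02  1.0000e-02 -1.6488e+02] F [ 0.7 -0.1 -1. ] w 0.0494 q [-10  22  43  85 -15  79 139]
  -> turn z 0.002 rad, then shift 0.0017 -0.0024 -0.0006
inhand p 0.97 [249. 183. 373. 392.] v 183.0 offset x 0.0023
```

Emit:
play_rows(
  steps=[
    [[0.0005,-0.0024,0,0,0,0.002,0.04],[0,0,0.025,0,0,0,0.04],[0,0,0.025,0,0,0,0.04],[0,0,0.02,0,0,0,0.04],[0,0,0.012,0,0,0,0.04],[0,0,0.008,0,0,0,0.04],[0,0,0.008,0,0,0,0.04],[0,0,0,0,0,0,0.04]],
  ],
)

```text
time_s: 14.2
tool_pos: [0.5897, -0.2793, 0.1225]
tool_rot: [-179.9, 0.1, -165.1]
force: [0.4, -0.9, 0.4]
grip_width: 0.0495
grasp_force: 60.0
```

Run:
```python
from h import *
plan(.5892,-.2774,.0963,195.0);inhand(.0023)
```

```text
t 14.2 pos [ 0.5897 -0.2793  0.1225] rot [-1.7991e+02  1.1000e-01 -1.6506e+02] F [ 0.4 -0.9  0.4] w 0.0495 q [ -9  26  42  91 -18  69 141]
  -> turn z -0.001 rad, then shift -0.0000 0.0020 0.0262
inhand p 0.65 [252. 184. 373. 391.] v 183.0 offset x 0.0018
inhand p 0.52 [262. 173. 373. 184.] v 0.0 offset x 0.0651
```

Emit:
play_rows(
  steps=[
    [[0,0.001,0.006,0,0,0,0.04],[0,0,0.006,0,0,0,0.04],[0,0,0.006,0,0,0,0.04],[0,0,0.006,0,0,0,0.04],[0,0,0.003,0,0,0,0.04],[0,0,0,0,0,0,0.04],[0,0,0,0,0,0,0.04]],
  ],
)

```text
time_s: 15.0
tool_pos: [0.5882, -0.2779, 0.0948]
tool_rot: [180.0, -0.0, -165.1]
force: [1.0, -1.8, 1.7]
grip_width: 0.0498
grasp_force: 60.0
```

Run:
```python
from h import *
plan(.5892,-.2774,.0963,195.0);inhand(.0023)
```

```text
t 15.0 pos [ 0.5882 -0.2779  0.0948] rot [ 1.7998e+02 -2.0000e-02 -1.6509e+02] F [ 1.  -1.8  1.7] w 0.0498 q [ -8  28  41  93 -19  67 142]
  -> turn z -0.002 rad, then shift -0.0011 0.0003 -0.0015
inhand p 0.65 [252. 182. 372. 390.] v 213.0 offset x -0.0101
```

Emit:
play_rows(
  steps=[
    [[0,0,0,0,0,0,0.075],[0,0,0,0,0,0,0.075],[0,0,0,0,0,0,0.075],[0,0,0,0,0,0,0.075],[0,0,-0.02,0,0,0,0.075],[0,0,-0.04,0,0,0,0.087],[0,0,-0.04,0,0,0,0.087],[0,0.045,-0.025,0,0,0,0.087],[0,0.045,0,0,0,0,0.087],[0,0.045,0,0,0,0,0.087],[0,0,0,0,0,0,0.087],[0,0,0,0,0,0,0.087]],
  ],
)

```text
time_s: 16.3
tool_pos: [0.554, -0.1472, 0.2192]
tool_rot: [180.0, 0.0, -164.9]
force: [0.1, -0.3, 0.5]
grip_width: 0.0872
grasp_force: 0.0
```

Run:
```python
from h import *
w=read_camera("wrist")
for d in silhouettes("wrist","base1"):
    g,a,b=guess(w,d["pixels"],.12); print(round(d["p"],2),d["extent"],g.round(3),round(a),round(b))
cv2.imwrite("pics/w5.png",cv2.resize(w["frame"][100:400,:320,::-1],(640,600)))
plan(.467,.0745,.1,167)
```

```text
0.93 [497.3, 124.7, 609.8, 242.8] [0.471 0.003 2.903] 79 42
0.66 [87.6, 164.4, 174.5, 308.8] [ 0.586 -0.274  0.262] 110 55
0.66 [0.0, 0.0, 95.4, 117.2] [ 0.478 -0.347  2.882] 79 42
0.58 [167.6, 190.9, 184.3, 277.8] [ 0.576 -0.246  0.247] 66 5
t 16.4 pos [ 0.5538 -0.1501  0.2192] rot [-179.96   -0.   -165.17] F [-0.5 -0.5  0.1] w 0.0874 q [-25  11  42  96  -7  76 124]
  -> turn z 0.486 rad, then shift 0.1351 0.1993 0.1192
```

View pics/w5.png

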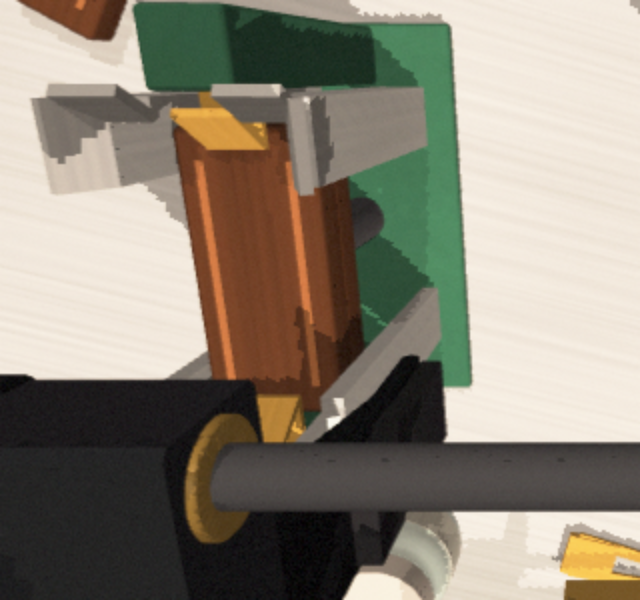

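Emit:
play_rows(
  steps=[
    [[0,0,0,0,0,0.122,0.087],[0,0,0,0,0,0.122,0.087],[0,0,0,0,0,0.122,0.087],[0,0,0,0,0,0.12,0.087],[0.027,0.04,0.01,0,0,0,0.087],[0.027,0.04,0.02,0,0,0,0.087],[0.027,0.04,0.03,0,0,0,0.087],[0.027,0.04,0.03,0,0,0,0.087],[0.027,0.039,0.029,0,0,0,0.087],[0,0,0,0,0,0,0.087],[0,0,0,0,0,0,0.087],[0,0,0,0,0,0,0.087]],
  ],
)

```text
time_s: 17.6
tool_pos: [0.4751, 0.056, 0.1118]
tool_rot: [-180.0, 0.1, 166.9]
force: [-0.1, 0.3, 0.1]
grip_width: 0.0865
grasp_force: 0.0
```

Run:
```python
from h import *
wbase()
plan(.467,.0745,.003,166.8)
```

```text
wrist p0.73 [301. 147. 375. 294.] [0.4656 0.0743 2.9196] 109 50 fit [0.4669 0.0737 2.9214] 167.4 0.062
t 17.7 pos [0.4751 0.0562 0.112 ] rot [1.7998e+02 1.0000e-01 1.6684e+02] F [-0.5 -0.1  1. ] w 0.0868 q [-44   2  35 116  -1  62  68]
  -> turn z 0.001 rad, then shift 0.0120 0.0160 0.1090
```

Emit:
play_rows(
  steps=[
    [[0.012,0.0155,0,0,0,-0.005,0.087],[0,0,0.02,0,0,0,0.087],[0,0,0.03,0,0,0,0.087],[0,0,0.03,0,0,0,0.087],[0,0,0.02,0,0,0,0.087],[0,0,0.008,0,0,0,0.087],[0,0,0,0,0,0,0.087],[0,0,0,0,0,0,0.087]],
  ],
)

```text
time_s: 18.5
tool_pos: [0.4666, 0.0757, 0.0041]
tool_rot: [180.0, 0.1, 167.3]
force: [0.1, -0.1, 0.1]
grip_width: 0.0873
grasp_force: 0.0
```

Run:
```python
from h import *
plan(.467,.074,.003,167.2)
```

```text
t 18.5 pos [0.4666 0.0757 0.0041] rot [1.7995e+02 9.0000e-02 1.6729e+02] F [ 0.1 -0.1  0.1] w 0.0873 q [-44  11  34 122  -8  49  72]
  -> turn z 0.002 rad, then shift -0.0008 -0.0016 0.0011
```

Close and lift.

Emit:
play_rows(
  steps=[
    [[0,-0.001,0.001,0,0,0,0.04],[0,0,0,0,0,0,0.04],[0,0,0,0,0,0,0.04],[0,0,0,0,0,0,0.04],[0,0,0,0,0,0,0.04],[0,0,0,0,0,0,0.04]],
  ],
)

```text
time_s: 19.1
tool_pos: [0.4653, 0.0751, 0.0022]
tool_rot: [180.0, 0.0, 167.4]
force: [-0.3, -0.4, 0.5]
grip_width: 0.0494
grasp_force: 60.0
```

Emit:
play_rows(
  steps=[
    [[0,0,-0.04,0,0,0,0.04],[0,0,-0.045,0,0,0,0.04],[0,0,-0.045,0,0,0,0.04],[0,0,-0.045,0,0,0,0.04],[0,0,-0.042,0,0,-0.12,0.04],[0,0,0,0,0,-0.12,0.04],[0,0,0,0,0,-0.12,0.04],[0,0,0,0,0,-0.123,0.04],[0,0,0,0,0,0,0.04],[0,0,0,0,0,0,0.04]],
  ],
)

```text
time_s: 20.1
tool_pos: [0.465, 0.075, 0.2189]
tool_rot: [180.0, -0.0, -165.1]
force: [-0.2, 0.5, -0.1]
grip_width: 0.0494
grasp_force: 60.0
```

Run:
```python
from h import *
plan(.589,-.2774,.22,195.0)
```

```text
t 20.1 pos [0.465  0.075  0.2189] rot [ 1.7999e+02 -2.0000e-02 -1.6514e+02] F [-0.2  0.5 -0.1] w 0.0494 q [-49  -6  35 109   3  76  90]
  -> turn z -0.002 rad, then shift -0.0286 -0.3725 -0.0011
```

Emit:
play_rows(
  steps=[
    [[-0.003,-0.042,0,0,0,0,0.04],[-0.003,-0.042,0,0,0,0,0.04],[-0.003,-0.042,0,0,0,0,0.04],[-0.003,-0.042,0,0,0,0,0.04],[-0.003,-0.042,0,0,0,0,0.04],[-0.003,-0.042,0,0,0,0,0.04],[-0.003,-0.042,0,0,0,0,0.04],[-0.003,-0.042,0,0,0,0,0.04],[-0.005,-0.036,0,0,0,0,0.04],[0,0,0,0,0,0,0.04],[0,0,0,0,0,0,0.04],[0,0,0,0,0,0,0.04]],
  ],
)

```text
time_s: 21.3
tool_pos: [0.5897, -0.2753, 0.2187]
tool_rot: [179.9, -0.0, -165.0]
force: [-0.2, 0.1, -0.8]
grip_width: 0.0493
grasp_force: 60.0
```

Run:
```python
from h import *
inhand(.0022)
plan(.589,-.2774,.22,195.0)
```

```text
inhand p 0.6 [255. 190. 375. 390.] v 187.0 offset x 0.0006
t 21.4 pos [ 0.59   -0.2748  0.2192] rot [ 1.7993e+02  5.0000e-02 -1.6486e+02] F [ 0.   0.7 -0.8] w 0.0496 q [-16  25  52  85 -20  80 142]
  -> turn z 0.002 rad, then shift 0.0017 -0.0023 -0.0008
```

Emit:
play_rows(
  steps=[
    [[0.0022,-0.0023,0,0,0,0.002,0.04],[0,0,0.025,0,0,0,0.04],[0,0,0.025,0,0,0,0.04],[0,0,0.02,0,0,0,0.04],[0,0,0.012,0,0,0,0.04],[0,0,0.008,0,0,0,0.04],[0,0,0.006,0,0,0,0.04],[0,0,0,0,0,0,0.04]],
  ],
)

```text
time_s: 22.2
tool_pos: [0.589, -0.2798, 0.1249]
tool_rot: [-180.0, 0.1, -165.1]
force: [-2.1, 0.7, 4.4]
grip_width: 0.0493
grasp_force: 60.0
```

Run:
```python
from h import *
inhand(.0022)
plan(.588,-.2777,.096,195.0)
```

```text
inhand p 0.93 [264. 176. 371. 190.] v 0.0 offset x 0.0653
inhand p 0.88 [255. 185. 375. 391.] v 185.0 offset x 0.0012
t 22.3 pos [ 0.589  -0.2798  0.125 ] rot [-1.7995e+02  1.3000e-01 -1.6506e+02] F [-1.2  1.9  4.3] w 0.0493 q [-14  29  50  91 -23  71 145]
  -> turn z -0.001 rad, then shift 0.0004 0.0023 0.0290
```

Emit:
play_rows(
  steps=[
    [[0,0.001,0.006,0,0,0,0.04],[0,0,0.006,0,0,0,0.04],[0,0,0.006,0,0,0,0.04],[0,0,0.006,0,0,0,0.04],[0,0,0.006,0,0,0,0.04],[0,0,0,0,0,0,0.04],[0,0,0,0,0,0,0.04]],
  ],
)

```text
time_s: 23.0
tool_pos: [0.5878, -0.2785, 0.0929]
tool_rot: [180.0, -0.0, -165.1]
force: [1.1, -1.8, 3.1]
grip_width: 0.0495
grasp_force: 60.0
```

Run:
```python
from h import *
inhand(.0022)
plan(.588,-.2777,.096,195.0)
```

```text
inhand p 0.81 [252. 188. 378. 392.] v 215.0 offset x -0.0109
t 23.1 pos [ 0.5878 -0.2785  0.0932] rot [ 1.7998e+02 -1.0000e-02 -1.6509e+02] F [ 0.1 -0.9  2. ] w 0.0494 q [-13  30  49  93 -24  68 146]
  -> turn z -0.002 rad, then shift -0.0004 0.0007 -0.0028
```

Emit:
play_rows(
  steps=[
    [[0,0,0,0,0,0,0.075],[0,0,0,0,0,0,0.075],[0,0,0,0,0,0,0.075],[0,0,0,0,0,0,0.075],[0,0,-0.02,0,0,0,0.075],[0,0,-0.04,0,0,0,0.087],[0,0,-0.04,0,0,0,0.087],[0,0,-0.025,0,0,0.13,0.087],[0,0,0,0,0,0.13,0.087],[0,0,0,0,0,0.13,0.087],[0,0,0,0,0,0.135,0.087],[0,0,0,0,0,0,0.087]],
  ],
)

```text
time_s: 24.3
tool_pos: [0.5876, -0.2782, 0.2176]
tool_rot: [180.0, -0.1, 164.8]
force: [-0.2, -0.2, 0.4]
grip_width: 0.087
grasp_force: 0.0
```

Run:
```python
from h import *
for n in("top","side","wrist"):
    c=read_camera(n)
    for d in silhouettes(n,"poison_bottle")[:1]:
        e=d["extent"]; print(n,"bottle",round(d["p"],2),np.round(e),unproj(c,[((e[0]+e[2])/2,e[3])],0 if n=="side" else .1).round(3))
    for d in silhouettes(n,"base1"):
        g,a,b=guess(c,d["pixels"],.018);print("  ",round(d["p"],2),np.round(d["extent"]),g.round(3),round(a),round(b))
plan(.4765,-.4235,.12,164.5)
```

```text
top bottle 0.58 [474. 331. 502. 355.] [[ 0.28  -0.356  0.1  ]]
   0.55 [441. 198. 464. 242.] [ 0.592 -0.305  0.289] 99 57
   0.46 [311. 146. 375. 160.] [ 0.756 -0.048  1.555] 159 27
side bottle 0.6 [166. 388. 211. 451.] [[ 0.303 -0.388  0.   ]]
   0.91 [254. 440. 324. 480.] [ 0.476 -0.427  2.855] 113 56
   0.67 [333. 361. 370. 374.] [ 0.605 -0.251  0.241] 71 10
   0.67 [315. 330. 370. 369.] [ 0.603 -0.212  0.289] 120 68
   0.54 [330. 365. 371. 380.] [ 0.603 -0.264  0.313] 74 14
   0.92 [254. 156. 371. 275.] [ 0.59  -0.261  0.669] 149 55
   0.82 [247. 164. 376. 315.] [ 0.617 -0.286  0.26 ] 152 71
   0.7 [103.  75. 174. 196.] [ 0.477 -0.419  2.88 ] 109 54
t 24.8 pos [ 0.5878 -0.2787  0.2181] rot [179.99   0.   164.86] F [ 0.  -0.3  0.6] w 0.0872 q [-19  27  58  85 -23  81 115]
  -> turn z 0.006 rad, then shift 0.0685 -0.1693 0.0981
```

Emit:
play_rows(
  steps=[
    [[0.014,-0.034,0,0,0,0,0.087],[0.014,-0.034,0,0,0,0,0.087],[0.014,-0.034,0.02,0,0,0,0.087],[0.014,-0.034,0.04,0,0,0,0.087],[0.0125,-0.033,0.04,0,0,0,0.087],[0,0,0,0,0,0,0.087],[0,0,0,0,0,0,0.087],[0,0,0,0,0,0,0.087]],
  ],
)

```text
time_s: 25.55
tool_pos: [0.4823, -0.4192, 0.1248]
tool_rot: [180.0, 0.1, 164.9]
force: [0.5, 0.1, 0.3]
grip_width: 0.087
grasp_force: 0.0
```

Run:
```python
from h import *
wbase()
plan(.4765,-.4235,.003,164.5)
```

```text
wrist p0.74 [270. 154. 342. 295.] [ 0.4746 -0.4224  2.8798] 110 50 fit [ 0.4761 -0.4227  2.8872] 165.4 0.057
t 25.6 pos [ 0.4827 -0.419   0.125 ] rot [-1.7999e+02  1.4000e-01  1.6500e+02] F [0.  0.5 0.4] w 0.0872 q [ -4  30  57  93 -26  71 133]
  -> turn z 0.009 rad, then shift 0.0048 -0.0060 0.1220
```

Emit:
play_rows(
  steps=[
    [[0.0053,-0.0053,0,0,0,-0.003,0.087],[0,0,0.03,0,0,0,0.087],[0,0,0.03,0,0,0,0.087],[0,0,0.03,0,0,0,0.087],[0,0,0.02,0,0,0,0.087],[0,0,0.011,0,0,0,0.087],[0,0,0,0,0,0,0.087],[0,0,0,0,0,0,0.087]],
  ],
)

```text
time_s: 26.45
tool_pos: [0.4746, -0.4239, 0.0038]
tool_rot: [-180.0, 0.1, 165.0]
force: [0.5, 0.1, 0.8]
grip_width: 0.0869
grasp_force: 0.0
```

Run:
```python
from h import *
plan(.4762,-.4228,.003,165.2)
```

```text
t 26.4 pos [ 0.4746 -0.4239  0.0038] rot [-1.7996e+02  7.0000e-02  1.6502e+02] F [0.5 0.1 0.8] w 0.0869 q [  1  37  51  99 -33  60 138]
  -> turn z -0.003 rad, then shift -0.0013 0.0015 0.0008
```

Emit:
play_rows(
  steps=[
    [[-0.001,0.001,0.001,0,0,0,0.04],[0,0,0,0,0,0,0.04],[0,0,0,0,0,0,0.04],[0,0,0,0,0,0,0.04],[0,0,0,0,0,0,0.04],[0,0,0,0,0,0,0.04]],
  ],
)

```text
time_s: 27.05
tool_pos: [0.4753, -0.4227, 0.0018]
tool_rot: [180.0, 0.0, 165.0]
force: [0.7, -0.1, 0.4]
grip_width: 0.0497
grasp_force: 60.0
```

Emit:
play_rows(
  steps=[
    [[0,0,-0.03,0,0,0,0.04],[0,0,-0.045,0,0,0,0.04],[0,0,-0.045,0,0,0,0.04],[0,0,-0.045,0,0,0,0.04],[0,0,-0.045,0,0,0,0.04],[0,0,-0.006,0,0,0,0.04],[0,0,0,0,0,0,0.04]],
  ],
)

```text
time_s: 27.75
tool_pos: [0.4757, -0.4234, 0.2192]
tool_rot: [-180.0, 0.2, 165.0]
force: [0.4, 0.9, -1.2]
grip_width: 0.0498
grasp_force: 60.0
```

Run:
```python
from h import *
plan(.588,-.2777,.22,165)
plan(.588,-.2777,.22,195)
```

```text
t 27.8 pos [ 0.4757 -0.4234  0.2192] rot [-1.7997e+02  1.6000e-01  1.6500e+02] F [ 0.4  0.9 -1.2] w 0.0498 q [ -5  25  60  87 -22  80 131]
  -> turn z -0.000 rad, then shift -0.0708 0.1698 -0.0008
t 27.8 pos [ 0.4757 -0.4234  0.2192] rot [-1.7997e+02  1.6000e-01  1.6500e+02] F [ 0.4  0.9 -1.2] w 0.0498 q [ -5  25  60  87 -22  80 131]
  -> turn z -0.524 rad, then shift -0.1462 0.1116 -0.0008
```

Emit:
play_rows(
  steps=[
    [[-0.014,0.034,0,0,0,0,0.04],[-0.014,0.034,0,0,0,0,0.04],[-0.014,0.034,0,0,0,0,0.04],[-0.014,0.034,0,0,0,0,0.04],[-0.0148,0.0338,0,0,0,0,0.04],[0,0,0,0,0,-0.131,0.04],[0,0,0,0,0,-0.131,0.04],[0,0,0,0,0,-0.131,0.04],[0,0,0,0,0,-0.131,0.04],[0,0,0,0,0,0,0.04],[0,0,0,0,0,0,0.04],[0,0,0,0,0,0,0.04]],
  ],
)

```text
time_s: 28.95
tool_pos: [0.5872, -0.2768, 0.2168]
tool_rot: [179.9, -0.1, -165.1]
force: [0.2, -0.0, -0.5]
grip_width: 0.0496
grasp_force: 60.0
```

Run:
```python
from h import *
inhand(.0018)
plan(.588,-.2777,.22,195)
```

```text
inhand p 0.61 [249. 182. 373. 387.] v 184.0 offset x 0.0017
t 29.1 pos [ 0.5875 -0.2769  0.2173] rot [ 1.7998e+02 -4.0000e-02 -1.6505e+02] F [ 0.5 -0.3 -0.6] w 0.0496 q [-16  25  52  85 -20  80 142]
  -> turn z -0.001 rad, then shift -0.0003 -0.0009 -0.0027
```

Emit:
play_rows(
  steps=[
    [[-0.0013,-0.0005,0,0,0,0,0.04],[0,0,0.025,0,0,0,0.04],[0,0,0.025,0,0,0,0.04],[0,0,0.02,0,0,0,0.04],[0,0,0.01,0,0,0,0.04],[0,0,0.008,0,0,0,0.04],[0,0,0.006,0,0,0,0.04],[0,0,0,0,0,0,0.04]],
  ],
)

```text
time_s: 29.85
tool_pos: [0.5899, -0.278, 0.1247]
tool_rot: [-179.9, 0.1, -165.0]
force: [0.9, -1.5, -0.6]
grip_width: 0.0494
grasp_force: 60.0
```

Run:
```python
from h import *
inhand(.0018)
plan(.589,-.2774,.0955,195.0)
```

```text
inhand p 0.94 [250. 181. 376. 388.] v 184.0 offset x 0.0016
inhand p 0.92 [263. 177. 366. 186.] v 0.0 offset x 0.0652
t 29.9 pos [ 0.5899 -0.278   0.1247] rot [-1.7988e+02  1.0000e-01 -1.6499e+02] F [ 1.7 -1.6  0.6] w 0.0497 q [-14  29  50  91 -23  70 145]
  -> turn z 0.000 rad, then shift 0.0007 0.0008 0.0292
```

Emit:
play_rows(
  steps=[
    [[0,0,0.006,0,0,0,0.04],[0,0,0.006,0,0,0,0.04],[0,0,0.006,0,0,0,0.04],[0,0,0.006,0,0,0,0.04],[0,0,0.006,0,0,0,0.04],[0,0,0,0,0,0,0.04],[0,0,0,0,0,0,0.04]],
  ],
)

```text
time_s: 30.65
tool_pos: [0.5889, -0.277, 0.0936]
tool_rot: [180.0, -0.0, -165.0]
force: [0.7, -0.8, 3.7]
grip_width: 0.0494
grasp_force: 60.0
```

Run:
```python
from h import *
inhand(.0018)
plan(.589,-.2774,.0955,195.0)
```

```text
inhand p 0.8 [252. 184. 374. 387.] v 211.0 offset x -0.0092
t 30.8 pos [ 0.5889 -0.277   0.0939] rot [ 1.7997e+02 -1.0000e-02 -1.6497e+02] F [ 1.3 -1.   3. ] w 0.0496 q [-14  30  49  93 -24  68 146]
  -> turn z 0.000 rad, then shift 0.0000 -0.0004 -0.0016
```

Emit:
play_rows(
  steps=[
    [[0,0,0,0,0,0,0.075],[0,0,0,0,0,0,0.075],[0,0,0,0,0,0,0.075],[0,0,0,0,0,0,0.075],[0,0,-0.02,0,0,0,0.075],[0,0,-0.04,0,0,0,0.087],[0,0,-0.04,0,0,0,0.087],[0,0.045,-0.025,0,0,0,0.087],[0,0.045,0,0,0,0,0.087],[0,0.045,0,0,0,0,0.087],[0,0,0,0,0,0,0.087],[0,0,0,0,0,0,0.087]],
  ],
)

```text
time_s: 31.95
tool_pos: [0.5543, -0.1462, 0.2178]
tool_rot: [179.9, 0.0, -164.8]
force: [-0.2, -0.2, 0.8]
grip_width: 0.0868
grasp_force: 0.0
```

Run:
```python
from h import *
w=read_camera("wrist")
for d in silhouettes("wrist","base1"):
    g,a,b=guess(w,d["pixels"],.12); print(round(d["p"],2),np.round(d["extent"]),g.round(3),round(a),round(b))
s=read_camera("side"); c=read_camera("top")
V={}
for n,C in(("top",c),("side",s)):
    for nm,P,g in(("key",KEY,[.4857,.4296,.13]),("slot",BOX,[.5407,.258,-.064])):
        for d in silhouettes(n,nm):
            q=guess(C,d["pixels"],.01)[0]
            if np.hypot(q[0]-.54,q[1]-.34)<.2: V.setdefault(nm,[]).append((C,d["pixels"])); print(n,nm,round(d["p"],2),fit([(C,d["pixels"])],P,g))
    for d in silhouettes(n,"base1"): print(n,"base",round(d["p"],2),guess(C,d["pixels"],.12))
for n in("lighthouse",):
    for d in silhouettes("top",n)[:1]: e=d["extent"];print(n,e,unproj(c,[(e[2],(e[1]+e[3])/2)],0))
print("keyboth",fit(V["key"],KEY,[.4857,.4296,.13]))
plan(.456,.426,.2,187.6)
cv2.imwrite("pics/w6.png",np.hstack([cv2.resize(w["frame"][100:400,:320],(400,375)),cv2.resize(s["frame"][290:430,280:430],(400,375),interpolation=2)])[:,:,::-1])
```

```text
0.92 [175. 187. 187. 272.] [ 0.572 -0.241  0.259] 65 8
0.85 [132. 160. 182. 280.] [ 0.565 -0.252  0.511] 90 20
0.78 [180. 183. 195. 261.] [ 0.566 -0.237  0.247] 57 4
0.74 [ 83. 161. 174. 304.] [ 0.587 -0.274  0.26 ] 108 55
top key 0.63 (array([0.48574353, 0.42916862, 0.13984672]), np.float64(0.11685214626391097))
top key 0.29 (array([ 0.64665637,  0.26151369, -0.18395504]), np.float64(2.591791823112223))
top slot 0.8 (array([ 0.54087452,  0.25859659, -0.07005868]), np.float64(0.04324778648981613))
side key 0.67 (array([0.46761937, 0.43874867, 1.67935624]), np.float64(0.524158735112082))
side slot 0.73 (array([ 0.55061389,  0.2745942 , -0.16214612]), np.float64(3.0647982753310745))
side base 0.94 (array([ 0.59055359, -0.28135242,  0.26400439]), 102.53797149658203, 58.246036529541016)
side base 0.58 (array([ 0.59402704, -0.31664172,  0.25767701]), 68.49787139892578, 12.02957820892334)
lighthouse [112.2, 192.4, 154.6, 219.3] [[0.63661872 0.41776963 0.        ]]
keyboth (array([0.48596489, 0.43038288, 0.13726957]), np.float64(5.6692957371550925))
t 32.5 pos [ 0.5543 -0.1485  0.218 ] rot [-1.7999e+02 -1.0000e-02 -1.6502e+02] F [-0.  -0.2 -0.3] w 0.0871 q [-34  13  54  96 -10  76 126]
  -> turn z 0.129 rad, then shift 0.0215 0.5824 0.0180
```

View pics/w6.png

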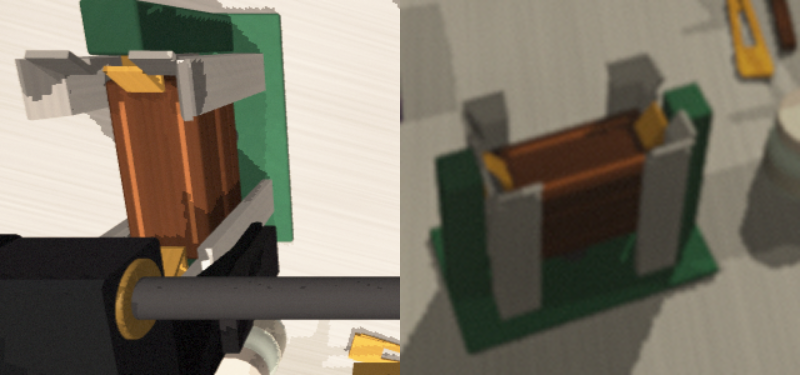

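Emit:
play_rows(
  steps=[
    [[0,0,0,0,0,0.124,0.087],[0.001,0.045,0,0,0,0,0.087],[0.001,0.045,0,0,0,0,0.087],[0.001,0.045,0,0,0,0,0.087],[0.001,0.045,0,0,0,0,0.087],[0.001,0.045,0,0,0,0,0.087],[0.001,0.045,0,0,0,0,0.087],[0.001,0.045,0,0,0,0,0.087],[0.001,0.045,0,0,0,0,0.087],[0.001,0.045,0,0,0,0,0.087],[0,0,0,0,0,0,0.087],[0,0,0,0,0,0,0.087]],
  ],
)

```text
time_s: 33.7
tool_pos: [0.4893, 0.2528, 0.2178]
tool_rot: [-179.9, -0.0, -171.9]
force: [0.5, -1.4, -0.3]
grip_width: 0.0874
grasp_force: 0.0
```

Run:
```python
from h import *
w=read_camera("wrist")
for nm,P,g in(("key",KEY,[.4857,.4296,.13]),("slot",BOX,[.5407,.258,-.064])):
    for d in silhouettes("wrist",nm): 
        if d["p"]>.3: print(nm,round(d["p"],2),np.round(d["extent"]),fit([(w,d["pixels"])],P,g))
plan(.464,.4255,.1,187.9)
```

```text
key 0.76 [442. 180. 526. 297.] (array([0.48724541, 0.42872967, 0.1433372 ]), np.float64(0.06979632793643044))
slot 0.89 [234.   0. 408.  84.] (array([ 0.95181111,  0.18911111, -0.76955556]), np.float64(1.0))
slot 0.75 [225. 248. 374. 401.] (array([ 0.54192162,  0.25831683, -0.07467572]), np.float64(0.4830554732856274))
slot 0.63 [  0.   1.  31. 133.] (array([ 0.95181111,  0.18911111, -0.76955556]), np.float64(1.0))
t 33.9 pos [0.4904 0.25   0.2182] rot [-1.7998e+02  2.0000e-02 -1.7224e+02] F [-0.1 -0.8  0.5] w 0.087 q [-65   7  38  99  -4  76  72]
  -> turn z -0.003 rad, then shift 0.0020 0.1775 0.1182
```

Emit:
play_rows(
  steps=[
    [[0,0.036,0.01,0,0,-0.004,0.06],[0,0.036,0.025,0,0,0,0.06],[0,0.036,0.03,0,0,0,0.06],[0.001,0.036,0.03,0,0,0,0.06],[0.001,0.033,0.023,0,0,0,0.06],[0,0,0,0,0,0,0.06],[0,0,0,0,0,0,0.06]],
  ],
)

```text
time_s: 34.55
tool_pos: [0.4632, 0.4256, 0.0995]
tool_rot: [-179.9, -0.0, -171.9]
force: [0.2, -0.8, -0.1]
grip_width: 0.0606
grasp_force: 0.0
```

Run:
```python
from h import *
w=read_camera("wrist")
for d in silhouettes("wrist","key"): 
    if d["p"]>.3: print(round(d["p"],2),np.round(d["extent"]),fit([(w,d["pixels"])],KEY,[.4857,.4296,.13]))
plan(.464,.4255,.016,188)
```

```text
0.75 [256. 205. 371. 364.] (array([0.48656445, 0.42860118, 0.14159355]), np.float64(0.3094481066564205))
t 34.6 pos [0.4648 0.4248 0.1013] rot [ 1.8000e+02  1.1000e-01 -1.7205e+02] F [0.  0.  0.6] w 0.0602 q [-70  23  32  96 -13  65  63]
  -> turn z -0.001 rad, then shift 0.0007 0.0008 0.0853
```

Emit:
play_rows(
  steps=[
    [[0.004,0.0008,0.03,0,0,0,0.06],[0,0,0.03,0,0,0,0.06],[0,0,0.02,0,0,0,0.06],[0,0,0.005,0,0,0,0.06],[0,0,0,0,0,0,0.06],[0,0,0,0,0,0,0.005],[0,0,0,0,0,0,0.005],[0,0,0,0,0,0,0.005],[0,0,0,0,0,0,0.005],[0,0,0,0,0,0,0.005],[0,0,0,0,0,0,0.005]],
  ],
  force=45,
)

```text
time_s: 35.75
tool_pos: [0.4586, 0.4272, 0.0152]
tool_rot: [180.0, 0.0, -171.8]
force: [0.1, -0.4, 0.7]
grip_width: 0.0201
grasp_force: 0.0
```

```bash
cat >> h.py <<'E'
def slotrel(S=(.541,.2585,-.07),off=-.026):
    o=get_obs(); a=np.radians(o["tool_rot"][2])-np.pi; k=o["tool_pos"][:2]-off*np.array([np.cos(a),np.sin(a)])
    d=k-np.array(S[:2]); c,s=np.cos(S[2]),np.sin(S[2])
    print("key in slot frame x %.4f y %.4f yaw %.3f"%(d@[c,s],d@[-s,c],wrap(a-S[2])))
E
python3 - <<'E'
from h import *
# target: key origin 95 mm before slot
S=(.541,.2585,-.07); c,s=np.cos(S[2]),np.sin(S[2])
k=np.array(S[:2])+(-.10-.026)*np.array([c,s]); print(k)
plan(k[0],k[1],.016,180-4.0); slotrel()
print(get_obs()["grasp_force"])
E
```

```text
[0.41530857 0.2673128 ]
t 35.8 pos [0.4586 0.4272 0.0152] rot [ 1.8000e+02  1.0000e-02 -1.7184e+02] F [ 0.1 -0.4  0.7] w 0.0201 q [-69  28  30 100 -16  57  65]
  -> turn z 0.212 rad, then shift 0.0321 -0.1625 -0.0008
key in slot frame x -0.0685 y 0.1680 yaw 0.212
0.0
```

Emit:
play_rows(
  steps=[
    [[0,0,0,0,0,0,0.005],[0,0,0,0,0,0,0.005],[0,0,0,0,0,0,0.005],[0,0,0,0,0,0,0.005],[0.02,0,0,0,0,0,0.005],[0.02,0,0,0,0,0,0.005],[0,0,0,0,0,0,0.005]],
  ],
)

```text
time_s: 36.45
tool_pos: [0.4166, 0.4221, 0.0151]
tool_rot: [179.9, -0.1, -171.7]
force: [-3.7, -1.8, 1.3]
grip_width: 0.0116
grasp_force: 45.0
```

Run:
```python
from h import *
w=read_camera("wrist")
for d in silhouettes("wrist","key"): 
    if d["p"]>.3: print(round(d["p"],2),np.round(d["extent"]),fit([(w,d["pixels"])],KEY,[.445,.423,.13]))
plan(.4153,.2673,.016,176); slotrel()
```

```text
0.64 [254. 244. 372. 390.] (array([0.44428795, 0.4252182 , 0.13320085]), np.float64(2.4647445021902965))
t 36.5 pos [0.4175 0.4223 0.0151] rot [ 1.7994e+02 -1.2000e-01 -1.7179e+02] F [-3.6 -0.7  2. ] w 0.0117 q [-73  24  30 104 -15  55  62]
  -> turn z 0.213 rad, then shift -0.0086 -0.1547 -0.0009
key in slot frame x -0.1092 y 0.1602 yaw 0.213
```

Emit:
play_rows(
  steps=[
    [[0,0,0,0,0,0.107,0.005],[0,0,0,0,0,0.106,0.005],[-0.001,-0.025,0,0,0,0,0.005],[-0.001,-0.026,0,0,0,0,0.005],[-0.001,-0.026,0,0,0,0,0.005],[-0.001,-0.026,0,0,0,0,0.005],[-0.001,-0.026,0,0,0,0,0.005],[-0.001,-0.0257,0,0,0,0,0.005],[0,0,0,0,0,0,0.005],[0,0,0,0,0,0,0.005]],
  ],
)

```text
time_s: 37.55
tool_pos: [0.4148, 0.2671, 0.0151]
tool_rot: [180.0, 0.0, 175.9]
force: [-0.3, 0.1, -1.9]
grip_width: 0.0119
grasp_force: 45.0
```

Run:
```python
from h import *
w=read_camera("wrist");t=read_camera("top")
for n,c in(("wrist",w),("top",t)):
  for d in silhouettes(n,"key"): 
    if d["p"]>.3: print(n,round(d["p"],2),np.round(d["extent"]),fit([(c,d["pixels"])],KEY,[.441,.265,-.07]))
for d in silhouettes("wrist","slot"):
    if d["p"]>.3: print("box",round(d["p"],2),np.round(d["extent"]),fit([(w,d["pixels"])],BOX,[.541,.2585,-.07]))
plan(.4153,.2673,.016,176); slotrel()
cv2.imwrite("pics/w7.png",w["frame"][:,:,::-1])
```

```text
wrist 0.86 [254. 245. 372. 390.] (array([ 0.44273882,  0.26444362, -0.08097588]), np.float64(2.520671081380131))
top 0.8 [203. 256. 231. 282.] (array([0.45099478, 0.26299469, 0.01435192]), np.float64(1.303158859537137))
box 0.83 [  1.   0. 406. 211.] (array([ 0.551 ,  0.2385, -0.12  ]), np.float64(1.0))
t 37.8 pos [0.4145 0.2678 0.015 ] rot [1.7999e+02 6.0000e-02 1.7603e+02] F [ 1.  -0.  -2.2] w 0.0115 q [-70  13  38 119 -10  51  59]
  -> turn z 0.000 rad, then shift -0.0009 -0.0004 -0.0010
key in slot frame x -0.1009 y 0.0004 yaw 0.001
```

Run:
```python
from h import *
c=read_camera("top"); S=np.array([.541,.2585]); a=-.07; R=np.array([[np.cos(a),np.sin(a)],[-np.sin(a),np.cos(a)]])
for d in silhouettes("top","key")[:1]:
    ys,xs=np.nonzero(d["pixels"]); q=(unproj(c,np.c_[xs,ys],.006)[:,:2]-S)@R.T
    print("x range",q[:,0].min(),q[:,0].max())
    for lo in np.arange(-.10,-.02,.008):
        k=q[(q[:,0]>lo)&(q[:,0]<lo+.008)]; 
        if len(k): print(round(lo+.004,3),(k[:,1].min().round(4),k[:,1].max().round(4)),((k[:,1].min()+k[:,1].max())/2).round(4))
hsv=cv2.cvtColor(c["frame"],cv2.COLOR_RGB2HSV); m=(cv2.inRange(hsv,(14,130,110),(30,255,255))>0); m[:228]=0;m[250:]=0;m[:,:185]=0;m[:,250:]=0
ys,xs=np.nonzero(m); q=(unproj(c,np.c_[xs,ys],.06)[:,:2]-S)@R.T; print("strip",len(q),q.min(0),q.max(0),np.median(q,0))
cv2.imwrite("pics/x.png",cv2.resize(c["frame"][180:300,170:270,::-1],(500,600),interpolation=2))
```

```text
x range -0.09503198760700321 -0.025001211698659983
-0.096 (np.float64(-0.0227), np.float64(0.0283)) 0.0028
-0.088 (np.float64(-0.027), np.float64(0.0288)) 0.0009
-0.08 (np.float64(-0.0269), np.float64(0.0293)) 0.0012
-0.072 (np.float64(-0.0264), np.float64(0.0294)) 0.0015
-0.064 (np.float64(-0.0257), np.float64(0.028)) 0.0011
-0.056 (np.float64(-0.0274), np.float64(0.0285)) 0.0006
-0.048 (np.float64(-0.0272), np.float64(0.0292)) 0.001
-0.04 (np.float64(-0.0267), np.float64(0.0297)) 0.0015
-0.032 (np.float64(-0.0261), np.float64(0.0299)) 0.0019
-0.024 (np.float64(-0.0183), np.float64(0.0231)) 0.0024
strip 113 [ 0.00089833 -0.02748995] [0.01095893 0.0310721 ] [0.00599433 0.00063833]
```

View pics/x.png

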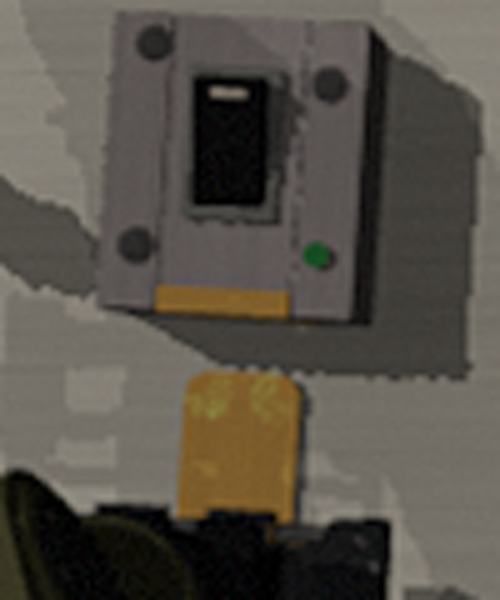

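Emit:
play_rows(
  steps=[
    [[-0.012,0,0,0,0,0,0.005],[-0.012,0,0,0,0,0,0.005],[-0.012,0,0,0,0,0,0.005],[-0.012,0,0,0,0,0,0.005],[-0.007,0,0,0,0,0,0.005],[0,0,0,0,0,0,0.005]],
  ],
)

```text
time_s: 38.5
tool_pos: [0.4709, 0.2621, 0.0151]
tool_rot: [-180.0, 0.1, 175.9]
force: [1.7, 0.2, -1.5]
grip_width: 0.0115
grasp_force: 45.0
```

Run:
```python
from h import *
slotrel(); plan(.515,.26,.0151,176)
```

```text
key in slot frame x -0.0441 y -0.0014 yaw -0.002
t 38.5 pos [0.4709 0.2621 0.0151] rot [-1.7998e+02  1.3000e-01  1.7586e+02] F [ 1.7  0.2 -1.5] w 0.0115 q [-65  19  37 113 -14  53  66]
  -> turn z -0.003 rad, then shift -0.0441 0.0010 -0.0000
```

Emit:
play_rows(
  steps=[
    [[-0.01,0.001,0,0,0,0,0.005],[-0.01,0,0,0,0,0,0.005],[-0.01,0,0,0,0,0,0.005],[-0.006,0,0,0,0,0,0.005],[-0.004,0,0,0,0,0,0.005],[0,0,0,0,0,0,0.005]],
  ],
)

```text
time_s: 39.1
tool_pos: [0.5097, 0.2607, 0.0151]
tool_rot: [-180.0, 0.1, 175.9]
force: [0.2, 1.1, -1.2]
grip_width: 0.0119
grasp_force: 45.0
```

Run:
```python
from h import *
slotrel(); plan(.515,.26,.0151,176)
```

```text
key in slot frame x -0.0054 y -0.0000 yaw -0.001
t 39.1 pos [0.5097 0.2607 0.0151] rot [-1.7999e+02  6.0000e-02  1.7592e+02] F [ 0.2  1.1 -1.2] w 0.0119 q [-61  23  37 108 -17  54  70]
  -> turn z -0.001 rad, then shift -0.0053 -0.0003 -0.0000
```

Now press to the stop in small steps until the force rises.

Emit:
play_rows(
  steps=[
    [[-0.003,0,0,0,0,0,0.005],[-0.003,0,0,0,0,0,0.005],[-0.002,0,0,0,0,0,0.005],[0,0,0,0,0,0,0.005]],
  ],
)

```text
time_s: 39.5
tool_pos: [0.5134, 0.2607, 0.015]
tool_rot: [-179.9, -0.4, 176.0]
force: [-13.0, -1.4, 10.2]
grip_width: 0.0117
grasp_force: 45.0
```

Emit:
play_rows(
  steps=[
    [[-0.002,0,0,0,0,0,0.005],[0,0,0,0,0,0,0.005],[0,0,0,0,0,0,0.005]],
  ],
)

```text
time_s: 39.8
tool_pos: [0.5135, 0.2607, 0.015]
tool_rot: [-179.9, -0.6, 176.0]
force: [-16.7, -1.5, 15.6]
grip_width: 0.0114
grasp_force: 45.0
```

Run:
```python
from h import *
slotrel(); plan(.515,.26,.0151,176)
```

```text
key in slot frame x -0.0016 y 0.0003 yaw 0.001
t 39.8 pos [0.5135 0.2607 0.015 ] rot [-179.93   -0.63  176.04] F [-16.7  -1.5  15.6] w 0.0114 q [-60  24  37 107 -18  55  71]
  -> turn z 0.001 rad, then shift -0.0016 -0.0006 -0.0001
```

Emit:
play_rows(
  steps=[
    [[0,0,0,0,0,0,0.04],[0,0,0,0,0,0,0.04],[0,0,0,0,0,0,0.04],[0.003,0,-0.02,0,0,0,0.04],[0,0,-0.04,0,0,0,0.04],[0,0,-0.04,0,0,0,0.03],[0,0,-0.04,0,0,0,0.015],[0,0,0,0,0,0,0.0],[0,0,0,0,0,0,0.0]],
  ],
)

```text
time_s: 40.7
tool_pos: [0.5171, 0.2606, 0.1561]
tool_rot: [179.9, 0.2, 175.9]
force: [-0.5, -0.2, -0.9]
grip_width: 0.0158
grasp_force: 0.0
```

Run:
```python
from h import *
w=read_camera("wrist");t=read_camera("top");s=read_camera("side")
K=[box(-.01,0,-.04,.04,0,.02),box(-.05,-.01,-.006,.006,0,.048),box(-.05,0,-.028,.028,0,.006)]
for n,c in(("wrist",w),("top",t),("side",s)):
  for d in silhouettes(n,"key"): 
    if d["p"]>.3:
        e=d["extent"]; print(n,round(d["p"],2),np.round(e)); 
        if 480<unproj(c,[((e[0]+e[2])/2,(e[1]+e[3])/2)],.01)[0,0]*1000<580: print("   ",fit([(c,d["pixels"])],K,[.541,.2585,-.07]))
for d in silhouettes("wrist","slot")[:3]: print("box",round(d["p"],2),np.round(d["extent"]),fit([(w,d["pixels"])],BOX,[.541,.2585,-.07]))
S=(.541,.2585,-.07);c,sn=np.cos(-.07),np.sin(-.07)
plan(S[0]+.102*c,S[1]+.102*sn,.1,176)
```

```text
wrist 0.57 [264. 194. 358. 254.]
    (array([ 0.54094163,  0.25833036, -0.08281133]), np.float64(0.08086680713809594))
side 0.91 [291. 203. 306. 220.]
    (array([0.53953996, 0.26499084, 0.03178339]), np.float64(0.2995069372778351))
side 0.38 [333. 366. 370. 380.]
box 0.85 [228. 250. 392. 388.] (array([ 0.54266609,  0.25768756, -0.0648249 ]), np.float64(2.3432274534116186))
box 0.24 [263. 192. 361. 254.] (array([ 0.50494321,  0.29824026, -0.51500911]), np.float64(5.353321051015484))
t 41.0 pos [0.5155 0.2601 0.154 ] rot [-1.7992e+02 -6.0000e-02  1.7594e+02] F [-0.5 -0.1 -0.2] w 0.0007 q [-64  14  40 100 -10  69  65]
  -> turn z -0.001 rad, then shift -0.1276 0.0002 0.0540
```

Emit:
play_rows(
  steps=[
    [[-0.03,0,0,0,0,0,0],[-0.04,0,0.01,0,0,0,0],[-0.035,0,0.02,0,0,0,0],[-0.0226,0,0.024,0,0,0,0],[0,0,0,0,0,0,0],[0,0,0,0,0,0,0],[0,0,0,0,0,0,0]],
  ],
)

```text
time_s: 41.75
tool_pos: [0.6428, 0.252, 0.1019]
tool_rot: [179.9, 0.0, 176.0]
force: [-0.4, 0.5, -0.6]
grip_width: 0.0003
grasp_force: 0.0
```

Run:
```python
from h import *
c,sn=np.cos(-.07),np.sin(-.07)
plan(.541+.102*c,.2585+.102*sn,.067,176)
```

```text
t 41.8 pos [0.6428 0.252  0.1019] rot [1.7995e+02 2.0000e-02 1.7598e+02] F [-0.4  0.5 -0.6] w 0.0003 q [-51  32  39  86 -21  69  77]
  -> turn z -0.000 rad, then shift 0.0000 -0.0006 0.0349
```

Emit:
play_rows(
  steps=[
    [[0,0,0.015,0,0,0,0],[0,0,0.008,0,0,0,0],[0,0,0.005,0,0,0,0],[0,0,0.004,0,0,0,0],[0,0,0.003,0,0,0,0],[0,0,0,0,0,0,0]],
  ],
)

```text
time_s: 42.35
tool_pos: [0.6445, 0.2521, 0.0697]
tool_rot: [179.8, 0.2, 176.0]
force: [-2.9, 0.2, 16.3]
grip_width: 0.0004
grasp_force: 7.1
```

Emit:
play_rows(
  steps=[
    [[0,0,0.002,0,0,0,0],[0,0,0,0,0,0,0],[0,0,0,0,0,0,0]],
  ],
)

```text
time_s: 42.65
tool_pos: [0.6446, 0.2521, 0.0695]
tool_rot: [179.8, 0.2, 176.0]
force: [-5.9, -1.6, 22.9]
grip_width: 0.0008
grasp_force: 10.5
```

Emit:
play_rows(
  steps=[
    [[0,0,-0.02,0,0,0,0],[0,0,-0.04,0,0,0,0],[0,0,-0.04,0,0,0,0],[0.03,-0.04,-0.02,0,0,0,0],[0.03,-0.04,0,0,0,0,0],[0.03,-0.04,0,0,0,0,0],[0.03,-0.04,0,0,0,0,0],[0.03,-0.04,0,0,0,0,0],[0.0,-0.04,0,0,0,0,0],[0,0,0,0,0,0,0],[0,0,0,0,0,0,0]],
  ],
)

```text
time_s: 43.75
tool_pos: [0.4784, 0.025, 0.1826]
tool_rot: [179.9, -0.0, 175.8]
force: [0.2, 1.0, 0.6]
grip_width: -0.0
grasp_force: 0.0
```

Run:
```python
from h import *
t=read_camera("top");s=read_camera("side")
K=[box(-.01,0,-.04,.04,0,.02),box(-.05,-.01,-.006,.006,0,.048),box(-.05,0,-.028,.028,0,.006)]
plan(.5,0,.2,176)
for n,c in(("top",t),("side",s)):
  for d in silhouettes(n,"key")[:2]: print(n,"key",round(d["p"],2),np.round(d["extent"]),fit([(c,d["pixels"])],K,[.541,.2585,-.07]))
  for d in silhouettes(n,"base1"): print(n,"base",round(d["p"],2),np.round(d["extent"]),guess(c,d["pixels"],.12))
# compare rocker patch on steel box and on purple box (off) with first frame
o=cv2.imread("pics/top0.png")[:,:,::-1]
pts=place([.541,.2585,-.07],np.array([[.102,0,.073],[.108,0,.073],[.058,0,.07],[.08,0,.07]]));uv=proj(t,pts).round().astype(int)
for u,v in uv: print((u,v),o[v-1:v+2,u-1:u+2].mean((0,1)).round(),t["frame"][v-1:v+2,u-1:u+2].mean((0,1)).round())
for f in(o,t["frame"]):
    p=f[185:235,196:240].astype(int).sum(2); ys,xs=np.nonzero(p>420); print("bright",len(ys),ys.mean()+185 if len(ys) else 0,xs.mean()+196 if len(xs) else 0)
```

```text
t 43.9 pos [0.4788 0.0265 0.1825] rot [ 1.7999e+02 -2.0000e-02  1.7603e+02] F [ 0.2  1.1 -0.4] w 0.0001 q [-56  -4  49 111   3  71  78]
  -> turn z 0.000 rad, then shift -0.0230 -0.0250 -0.0175
top key 0.85 [202. 243. 237. 267.] (array([ 0.54111668,  0.25878716, -0.09155824]), np.float64(0.1283094859565448))
top key 0.53 [206. 200. 222. 224.] (array([ 0.64560839,  0.25079756, -0.75430515]), np.float64(0.8302097583219336))
top base 0.59 [433. 189. 467. 241.] (array([ 0.58869073, -0.27439191,  0.28943325]), 107.7359619140625, 53.24685287475586)
top base 0.53 [432. 208. 443. 233.] (array([ 0.5777785 , -0.24495688,  0.26190127]), 62.20158386230469, 5.719470500946045)
side key 0.68 [291. 204. 308. 223.] (array([0.53971928, 0.26461521, 0.02992568]), np.float64(0.5998589363803075))
side base 0.95 [313. 333. 376. 368.] (array([ 0.58942621, -0.28074017,  0.23863202]), 106.59696197509766, 58.122314453125)
side base 0.77 [334. 369. 369. 386.] (array([ 0.5915708 , -0.3377886 ,  0.28443333]), 65.57215118408203, 11.14542007446289)
side base 0.57 [330. 357. 366. 374.] (array([ 0.59396509, -0.31647964,  0.25877037]), 65.2552490234375, 10.901392936706543)
side base 0.51 [332. 365. 371. 380.] (array([ 0.59292621, -0.32783728,  0.27227786]), 67.04228210449219, 9.004288673400879)
(np.int64(216), np.int64(198)) [95. 90. 81.] [107. 102.  90.]
(np.int64(216), np.int64(195)) [34. 34. 32.] [47. 46. 44.]
(np.int64(215), np.int64(217)) [7. 6. 7.] [13. 11. 12.]
(np.int64(215), np.int64(208)) [6. 6. 7.] [14. 12. 11.]
bright 0 0 0
bright 0 0 0
```

```bash
python3 -c "
from cell import *
print(sign_off())"
```

```text
the job is handed in; nothing more can be done
None
```

I loaded all four walnut bases on the desk under both brass catches, pushed the key plate home against the steel box, then switched the black rocker on, and handed the job in at about 44 s; the rocker's on state is inferred from press depth and force, not from a picture.

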